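# Tip the scrap boxes and gauge the couplers

## Robot

A 7-joint arm with a two-finger parallel gripper is mounted at the origin on the work surface. World frame = base frame: x ahead of the robot, y to its left, z up, the work surface at z = 0. Lengths are in m, angles in rad, forces in N, time in s.
With the tool pointing down it reaches from about 0.35 to 0.9 m from the base axis. Payload 8.1 kg.
Tool frame: the origin (TCP) lies on the front face of the gripper's body, between the roots of the fingers; the fingertips stand 66 mm ahead of it and the grasp point (between the pads) lies 47 mm ahead of it (env.grip_depth is the z of the grasp point in the tool frame, in m); z points along the fingers, y is the direction in which the jaws open and shut (so a half turn about z gives the same grasp; the last joint's range is limited). The gripper opens to 92 mm and grips with 3 to 60 N. Pads are 19 mm wide; open, the fingers measure 130 mm over their backs; the gripper's body (75 mm by 190 mm) begins 47 mm behind the grasp point.
Start: joints at [1.219, 0.434, 0.025, 1.573, -0.012, 1.134, -0.075], TCP at [0.154, -0.606, 0.292] pointing down, gripper open.
Joint ranges: [-2.62, 2.62], [-0.44, 2.09], [-1.27, 1.32], [0.08, 2.57], [-1.32, 4.46], [0.12, 2], [-2.74, 2.74]. Speed limits (rad/s): [2.22, 2.22, 3.01, 3.01, 3.14, 3.14, 3.14].

## Interface

Orientations are given as a rotation vector (axis times angle).
In Python, from bench import env gives the robot as it stands. The module is installed in compiled form; this text tells all that it offers.
- The arm moves only by the shell command python3 -m inch 'ROWS' [FORCE]. ROWS is text: rows parted by semicolons, each of 7 numbers parted by spaces: the shift along the tool's x, y, z in cm, then the turn, a rotation vector about the tool's x, y, z in rad, then the finger opening in cm, from 0 to 9.18. A call has 1 to 5 rows; each row is the pose to reach, as a shift and turn from the pose measured when the call began, along the tool's axes at that moment; what a row does not reach only later rows make up. A row lasts 1/10 s, in which the tool goes at most 50 mm and 8.59 degrees, less where a joint would pass 70% of its speed; a pose out of reach is approached as far as the arm can. A call with a gripper value outside its range is refused whole. The fingers move at their own pace and stop on an object; FORCE is the grip in N (left out, the last holds). Time passes only in rows, so rows that repeat a pose let the fingers close. It gives the time, the measured TCP pose, the force and the opening at its end, in the units of the state.
- env.state(): the state, without advancing time (a new reading comes with each control period).
- env.grab_frame(name): name is "scene" or "top"; returns a dict with "img" (384x512x3 uint8, red, green, blue), "K" (3x3 intrinsics, pixels), "world_from_camera" (4x4, takes a point from camera to world coordinates). Camera axes: x right, y down, z forward; pixel columns grow to the right and rows downward; lengths in m; the calibration is good to about 2 mm. A picture is of the moment at which its call begins. There is no depth.
- env.close_job(): hands the job in, once; it reports no verdict.
Trained networks look in the newest picture that a camera, given by its name, has taken for a name from the list of things; names that differ only in an ending like _2 or _b are one class to them, and where a whole thing is asked for, a point or a joint stands for the part that bears it (a point fixed in the world has none). Each returns a list of dicts, best first, with "p" (0 to 1); they miss things now and then, are a little off and sometimes report something else, mostly with a low value. They report only what shows in the picture. A call takes as long as a camera call.
- env.find_in(query, camera): "pixel" ([column, row] in pixels, amid what is visible of it).
The state is a dict: "clock": time; "joints": joint angles; "joint_velocities": joint speeds; "effort": joint torques, N m; "position": TCP position; "eef_rot": TCP orientation; "wrist_force": force on the tool from outside, world axes, zero at the start; "torque": the same for the moment, N m; "grip_width": finger opening in m.
Only numpy, scipy, OpenCV 4.12 (cv2) and the standard library are available. Lean on these libraries where they do the work, as an engineer would, in place of code of your own. Each camera call takes 0.05 s, during which the arm holds its last target. There are 200 camera calls.

## Task

Lay both tall open-fronted boxes on their backs on the packing board, open side up: push each one over by its top while its foot butts the board's edge, without lifting it. Then slide every coupler whose flange fits into the gauge rail, upright, whole flange inside, and put those that do not fit into the boxes, brass into the blue one, steel into the grey one. Leave everything else alone.

Things in the scene. Friction and masses are not known exactly. Their poses are not given: they have to be found in the camera images.
- board: Fixed plywood packing board 240 (x) by 400 (y) by 12 mm thick, yellow strip along its near edge. Origin: middle of its near bottom edge, at table height; x points from that edge across the board, away from the robot, y along the edge. The 12 mm high near edge is the stop.
- blue_box: Tall blue metal box, 70 (x) x 110 (y) x 190 mm (z), 0.4 kg, on end, its foot at most 8 mm short of the board. Open face (own -x) to the robot, upward once tipped over its far foot edge. Walls 4 mm; across the open face a 40 mm strip along the foot and a 30 mm one along the top (push there), opening between 102 mm wide. Origin: centre of its foot-end underside. For brass couplers that do not fit.
- grey_box: Tall grey metal box, 70 (x) x 110 (y) x 190 mm (z), 0.4 kg, on end, its foot at most 8 mm short of the board. Open face (own -x) to the robot, upward once tipped over its far foot edge. Walls 4 mm; across the open face a 40 mm strip along the foot and a 30 mm one along the top (push there), opening between 102 mm wide. Origin: centre of its foot-end underside. For steel couplers that do not fit.
- blue_box_foot (a point): Middle of the far bottom edge (own +x side, height 0) of the blue box: the edge that must butt the packing board; axes as the box.
- grey_box_foot (a point): Middle of the far bottom edge (own +x side, height 0) of the grey box: the edge that must butt the packing board; axes as the box.
- rail: Fixed gauge rail: channel 47 mm wide, 180 long, 75 wide overall, table as floor; steel lips over it (12 to 16 mm above the table) leave a 30 mm slot for the neck. Red block, 24 mm high, closes the far end; small flared guides stand 10 mm before the mouth. Origin: centre of the mouth at table height; x into the channel. Flanges enter only from the mouth, under the lips.
- brass_1: Flanged brass coupler standing on its flange: round flange 8 mm thick at the bottom, round neck 24 mm across above it, top at 60 mm; 0.12 kg. The flange is 44 mm across (fits the rail) or 50 mm (does not): find out by trying it in the rail. Origin: centre of the flange's underside, z up along the neck. May be absent.
- brass_2: Flanged brass coupler standing on its flange: round flange 8 mm thick at the bottom, round neck 24 mm across above it, top at 60 mm; 0.12 kg. The flange is 44 mm across (fits the rail) or 50 mm (does not): find out by trying it in the rail. Origin: centre of the flange's underside, z up along the neck. May be absent.
- brass_3: Flanged brass coupler standing on its flange: round flange 8 mm thick at the bottom, round neck 24 mm across above it, top at 60 mm; 0.12 kg. The flange is 44 mm across (fits the rail) or 50 mm (does not): find out by trying it in the rail. Origin: centre of the flange's underside, z up along the neck. May be absent.
- steel_1: Flanged steel coupler standing on its flange: round flange 8 mm thick at the bottom, round neck 24 mm across above it, top at 60 mm; 0.12 kg. The flange is 44 mm across (fits the rail) or 50 mm (does not): find out by trying it in the rail. Origin: centre of the flange's underside, z up along the neck. May be absent.
- steel_2: Flanged steel coupler standing on its flange: round flange 8 mm thick at the bottom, round neck 24 mm across above it, top at 60 mm; 0.12 kg. The flange is 44 mm across (fits the rail) or 50 mm (does not): find out by trying it in the rail. Origin: centre of the flange's underside, z up along the neck. May be absent.
- capacitor_1: Bystander: blue capacitor can, 34 mm across, 80 mm tall, standing. Origin: centre of its underside.
- capacitor_2: Bystander: blue capacitor can, 34 mm across, 80 mm tall, standing. Origin: centre of its underside.
- small_carton: Bystander: cardboard carton 60 by 90 by 50 mm. Origin: centre of its underside.
- cup: Bystander: aluminium cup 84 mm across, 85 mm tall. Origin: centre of its underside.
- collar: Bystander: dark steel collar 70 mm across, 30 mm tall. Origin: centre of its underside.
- yellow_pack: Bystander: flat yellow pack 70 by 50 by 20 mm. Origin: centre of its underside.

How it is judged:
By the outcome, as a careful person would: the job done as asked, in the order asked, and still so for the second after the job is handed in, with the robot touching nothing.
Of brass_1, steel_1, brass_3 only 2 to 3 are there at a start; the rules pass over those that are not, and their reading is None.
Of brass_2, steel_2 only 1 to 2 are there at a start; the rules pass over those that are not, and their reading is None.
At some moment in a run one of brass_1, steel_1, brass_2, brass_3, steel_2 may be knocked a few centimetres aside while the robot is not near it.
It also fails if it takes over 210 s, if anything falls off the work surface, if the arm or the gripper's body presses on something with over 40 N, if the wrist force passes 120 N, or if a joint passes its speed limit or range.

## Working session

There is one attempt and no reset: what is moved stays moved. The work goes in short steps, Python scripts to look and compute and a shell command to move; the robot and the scene stay as the last step left them, time stands still between calls to the robot, and variables do not carry over. Pictures are saved under pics/ and viewed, about 12 in all and at most 16, crops included, and the job is handed in when it is done.

```bash
mkdir -p pics; ls
cat > h.py <<'E'
from bench import env
import numpy as np, cv2
from scipy.spatial.transform import Rotation as R
def snap(cam,fn=None,crop=None,scale=1):
    f=env.grab_frame(cam); im=f['img'][:,:,::-1]
    if fn:
        o=im if crop is None else im[crop[1]:crop[3],crop[0]:crop[2]]
        cv2.imwrite('pics/'+fn,cv2.resize(o,None,fx=scale,fy=scale,interpolation=cv2.INTER_CUBIC))
    return f
def unproj(f,px,z):
    T=f['world_from_camera'];d=T[:3,:3]@np.linalg.inv(f['K'])@[px[0],px[1],1.]
    o=T[:3,3]; return o+d*(z-o[2])/d[2]
def proj(f,p):
    T=np.linalg.inv(f['world_from_camera']);q=f['K']@(T[:3,:3]@p+T[:3,3]);return q[:2]/q[2]
def tool(target,yaw=None):
    "shift in tool cm for TCP target, turn about tool z"
    s=env.state(); r=R.from_rotvec(s['eef_rot'])
    return np.round(r.inv().apply(np.array(target)-s['position'])*100,2)
E
cat > a.py <<'E'
from h import *
f=snap('scene','s1.png',scale=1.5);g=snap('top','t1.png',scale=1.5)
s=env.state();print(s)
print(R.from_rotvec(s['eef_rot']).as_matrix().round(3))
for c,F in(('scene',f),('top',g)):
    print(c,F['K'].round(1).tolist(),F['world_from_camera'].round(3).tolist())
    for q in['blue_box','grey_box','rail','brass_1','steel_1','capacitor_1','small_carton','cup','collar','yellow_pack','board']:
        print(q,[(np.round(d['pixel']).astype(int).tolist(),round(d['p'],2),unproj(F,d['pixel'],.03)[:2].round(3).tolist()) for d in env.find_in(q,c)])
E
python3 a.py
```

```text
pics
{'clock': 0.1, 'joints': array([ 1.21938497,  0.43515828,  0.02496333,  1.57399339, -0.01161504,
        1.13396585, -0.07510648]), 'joint_velocities': array([-8.23928999e-04, -8.66702203e-04,  6.05121533e-06, -3.54446829e-03,
       -1.05946562e-03,  8.59275356e-05, -2.52786217e-04]), 'effort': array([ 3.74531548e-03, -6.69135475e+01,  9.88028795e-01, -3.15147436e+01,
       -6.06593722e-02,  3.74877232e-02,  1.20597824e-04]), 'position': array([ 0.15378843, -0.60542112,  0.29152507]), 'eef_rot': array([-3.11598626e+00, -3.89543454e-01,  4.36949725e-04]), 'wrist_force': array([ 0.55769034,  0.9085517 , -0.495127  ]), 'torque': array([-0.00870442,  0.01322206,  0.03374639]), 'grip_width': 0.09196334482776228}
[[ 0.969  0.246 -0.   ]
 [ 0.246 -0.969  0.001]
 [-0.    -0.001 -1.   ]]
scene [[496.9, 0.0, 250.7], [0.0, 496.9, 190.0], [0.0, 0.0, 1.0]] [[-0.481, 0.468, -0.742, 1.636], [0.877, 0.24, -0.417, 0.652], [-0.017, -0.85, -0.526, 0.846], [0.0, 0.0, 0.0, 1.0]]
blue_box [([310, 192], 0.75, [0.414, 0.176]), ([196, 194], 0.31, [0.585, -0.131])]
grey_box [([248, 176], 0.71, [0.41, -
[... 1083 characters left out ...]
, 0.011])]
rail [([332, 173], 0.75, [0.567, -0.139]), ([241, 124], 0.48, [0.691, 0.098]), ([132, 222], 0.42, [0.43, 0.368])]
brass_1 [([425, 198], 0.57, [0.51, -0.377]), ([421, 167], 0.54, [0.589, -0.365]), ([388, 217], 0.5, [0.459, -0.282]), ([180, 267], 0.26, [0.32, 0.241])]
steel_1 [([384, 186], 0.67, [0.538, -0.272])]
capacitor_1 [([332, 112], 0.66, [0.725, -0.138]), ([373, 256], 0.5, [0.361, -0.245])]
small_carton [([131, 224], 0.59, [0.426, 0.37])]
cup [([98, 162], 0.74, [0.583, 0.464]), ([127, 223], 0.25, [0.428, 0.38])]
collar [([380, 108], 0.6, [0.74, -0.262])]
yellow_pack [([181, 263], 0.61, [0.33, 0.24])]
board [([240, 124], 0.58, [0.69, 0.099]), ([98, 160], 0.43, [0.587, 0.463])]
```

View pics/s1.png

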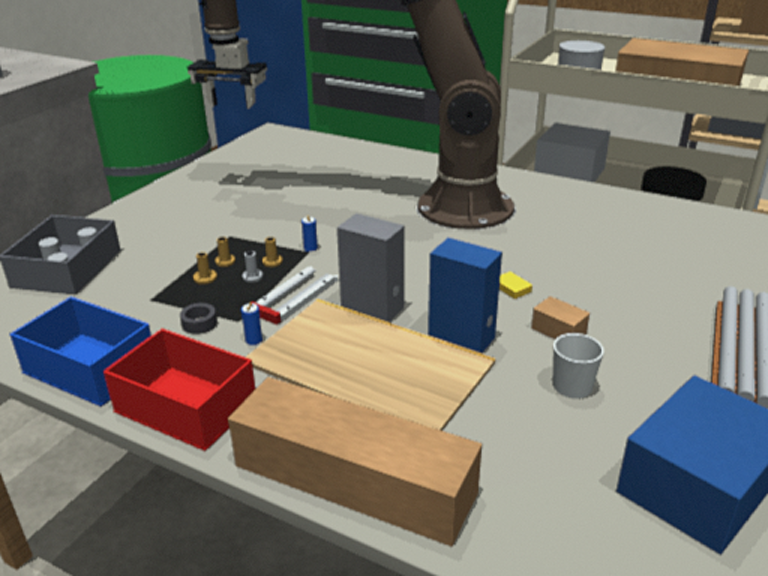

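View pics/t1.png

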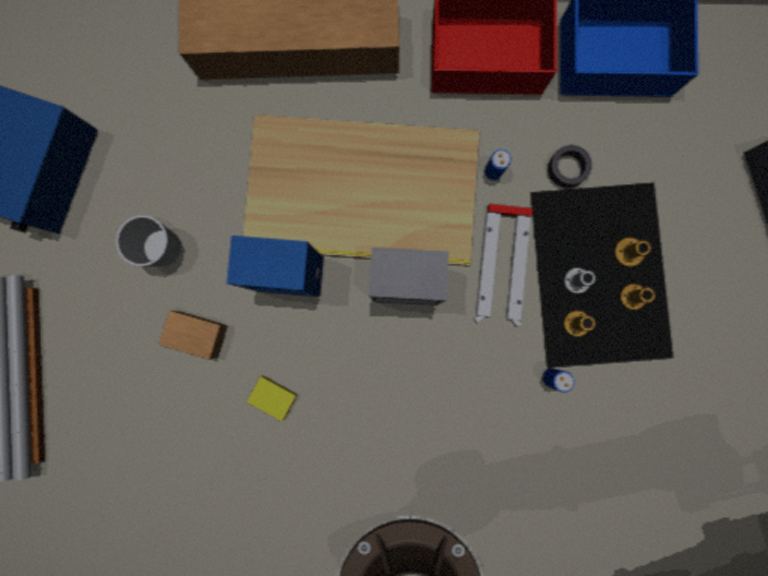

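The scene shows both boxes standing at the board's near edge (top view blue ~(275,265), grey ~(410,275)) and the rail with its mouth at ~(498,320), red block at (510,210). There are four couplers, 3 brass and 1 steel, on the black mat. I'll zoom in for exact geometry.

Run:
```python
from h import *
f=snap('top','t2.png',(310,115,450,255),4)
snap('top','t3.png',(145,145,335,225),4)
```

```text
(no output)
```

View pics/t2.png

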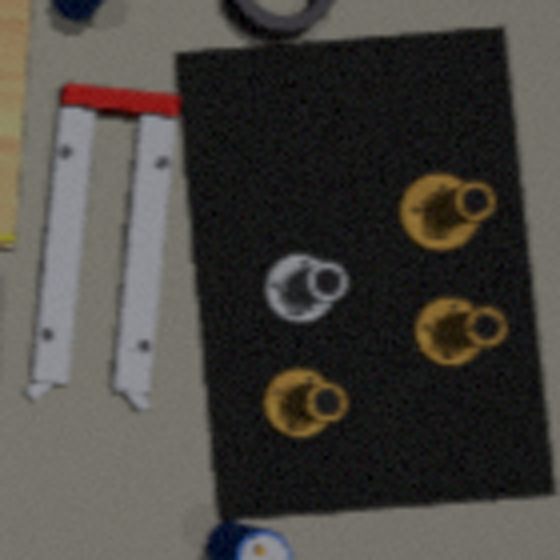

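View pics/t3.png

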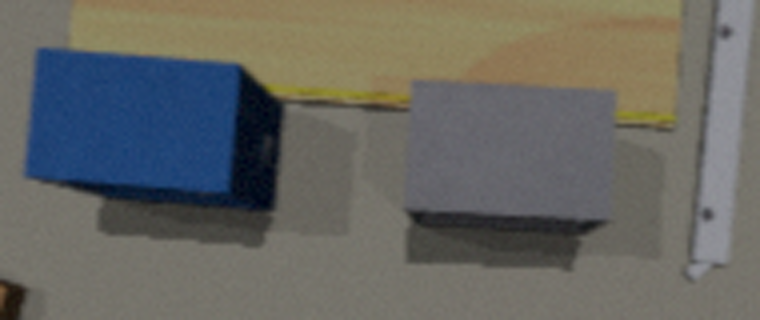

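Run:
```python
from h import *
f=env.grab_frame('top')
def u(c,off,z): return unproj(f,((c[0]+.5)/4-.5+off[0],(c[1]+.5)/4-.5+off[1]),z).round(4)[:2]
A=(310,115);B=(145,145)
for n,c,z in[('mouthL',(33,382),.016),('mouthR',(150,390),.016),('farL',(61,107),.016),('farR',(178,112),.016),('slotL0',(68,382),.016),('slotR0',(113,390),.016),('slotL1',(95,112),.016),('slotR1',(139,116),.016),('blkL',(63,85),.024),('blkR',(182,94),.024),
 ('gL',(33,393),.012),('gR',(137,404),.012),('steel',(300,287),.008),('br_tr',(438,212),.008),('br_mr',(449,332),.008),('br_bl',(299,403),.008),
 ('steelT',(327,282),.06),('br_trT',(473,202),.06),('br_mrT',(487,327),.06),('br_blT',(326,401),.06)]: print(n,u(c,A,z))
print('flange diam mm', [round(w/4/379.6*.99*1000,1) for w in(75,68,67,68)])
for n,c,z in[('blue1',(38,47),.19),('blue2',(239,66),.19),('blue3',(229,194),.19),('blue4',(26,178),.19),('g1',(413,80),.19),('g2',(614,92),.19),('g3',(609,219),.19),('g4',(406,210),.19),('edgeR',(674,128),.0),('edge',(280,100),.0)]: print(n,u(c,B,z))
```

```text
mouthL [ 0.4724 -0.1068]
mouthR [ 0.469  -0.1821]
farL [ 0.652  -0.1226]
farR [ 0.6504 -0.1987]
slotL0 [ 0.4729 -0.1293]
slotR0 [ 0.4685 -0.1583]
slotL1 [ 0.6492 -0.1448]
slotR1 [ 0.6472 -0.1734]
blkL [ 0.6648 -0.1225]
blkR [ 0.6605 -0.1993]
gL [ 0.4654 -0.1075]
gR [ 0.4598 -0.1746]
steel [ 0.5384 -0.2807]
br_tr [ 0.5896 -0.3704]
br_mr [ 0.5113 -0.3772]
br_bl [ 0.463  -0.2802]
steelT [ 0.5372 -0.2808]
br_trT [ 0.5889 -0.3707]
br_mrT [ 0.5116 -0.3788]
br_blT [ 0.4639 -0.2802]
flange diam mm [48.9, 44.3, 43.7, 44.3]
blue1 [0.5757 0.2713]
blue2 [0.5678 0.1628]
blue3 [0.4988 0.1659]
blue4 [0.505  0.2749]
g1 [0.5622 0.0692]
g2 [ 0.5581 -0.0384]
g3 [ 0.4901 -0.0369]
g4 [0.4924 0.0712]
edgeR [ 0.5608 -0.0954]
edge [0.5736 0.1651]
```

```bash
cat > p.py <<'E'
# usage: p.py "x y z yaw tilt" ... : fingertip targets; prints row (cm, rad) each relative to the previous target
import sys; from h import *
s=env.state(); p=s['position']; r=R.from_rotvec(s['eef_rot'])
print('clock',round(s['clock'],2),'tip',(p+r.apply([0,0,.066])).round(4),'yaw',np.arctan2(*r.as_matrix()[[1,0],0]).round(3),'F',s['wrist_force'].round(1),'w',round(s['grip_width'],4))
for a in sys.argv[1:]:
    x,y,z,yaw,t=map(float,a.split())
    r2=R.from_matrix(np.array([[np.cos(yaw),np.sin(yaw),0],[np.sin(yaw),-np.cos(yaw),0],[0,0,-1]]).T.T)*R.from_rotvec([0,t,0])
    p2=np.array([x,y,z])-r2.apply([0,0,.066])
    d=r.inv().apply(p2-p)*100; w=(r.inv()*r2).as_rotvec()
    print(a,'->',*d.round(2),*w.round(3),'rows',int(np.ceil(max(np.linalg.norm(d)/5,np.linalg.norm(w)/.15))))
    p,r=p2,r2
E
python3 p.py "0.30 -0.28 0.23 -0.049 0" "0.40 0.017 0.23 -0.049 0.4"  "0.44 0.017 0.15 -0.049 0.785" "0.455 0.017 0.025 -0.049 0.785"
```

```text
clock 1.35 tip [ 0.1539 -0.6058  0.2262] yaw 0.249 F [ 0.2  0.6 -0.3] w 0.092
0.30 -0.28 0.23 -0.049 0 -> 22.18 -27.98 -0.38 0.0 0.0 0.298 rows 8
0.40 0.017 0.23 -0.049 0.4 -> 5.96 -30.15 0.52 0.0 0.4 0.0 rows 7
0.44 0.017 0.15 -0.049 0.785 -> -1.91 -0.2 9.41 0.0 0.385 0.0 rows 3
0.455 0.017 0.025 -0.049 0.785 -> -7.78 -0.07 9.9 0.0 0.0 0.0 rows 3
```

```bash
python3 -m inch '5 -6 0 0 0 .15 0; 10 -12 0 0 0 .298 0; 14 -17 0 0 0 .298 0; 14 -17 0 0 0 .298 0; 14 -17 0 0 0 .298 0' 20; python3 p.py "0.30 -0.28 0.23 -0.049 0" "0.36 -0.13 0.23 -0.049 0.3" "0.40 0.017 0.23 -0.049 0.785"
```

```text
clock: 1.85
position: [0.2498, -0.4023, 0.2924]
eef_rot: [-3.14, 0.07, -0.001]
wrist_force: [0.6, -0.3, -0.2]
grip_width: 0.0566
clock 1.85 tip [ 0.2498 -0.4022  0.2264] yaw -0.045 F [ 0.6 -0.3 -0.2] w 0.0566
0.30 -0.28 0.23 -0.049 0 -> 4.47 -12.44 -0.34 -0.001 -0.001 0.004 rows 3
0.36 -0.13 0.23 -0.049 0.3 -> 3.31 -15.28 0.29 0.0 0.3 0.0 rows 4
0.40 0.017 0.23 -0.049 0.785 -> 0.05 -14.88 1.73 0.0 0.485 0.0 rows 4
```

```bash
python3 -m inch '4.5 -12.4 -.3 0 0 0 0; 4.5 -12.4 -.3 0 0 0 0; 4.5 -12.4 -.3 0 0 0 0' ; python3 -m inch '3.3 -15.3 .3 0 .3 0 0; 3.3 -15.3 .3 0 .3 0 0; 3.3 -15.3 .3 0 .3 0 0; 3.3 -15.3 .3 0 .3 0 0';python3 -m inch '0 -14.9 1.7 0 .485 0 0; 0 -14.9 1.7 0 .485 0 0; 0 -14.9 1.7 0 .485 0 0; 0 -14.9 1.7 0 .485 0 0;0 -14.9 1.7 0 .485 0 0'; python3 p.py "0.44 0.017 0.15 -0.049 0.785" "0.465 0.017 0.025 -0.049 0.785"
```

```text
clock: 2.15
position: [0.301, -0.2777, 0.2959]
eef_rot: [-3.14, 0.067, -0.002]
wrist_force: [0.5, -0.4, 0.8]
grip_width: 0.0322
clock: 2.55
position: [0.3401, -0.1221, 0.2931]
eef_rot: [3.1, -0.06, 0.472]
wrist_force: [-0.3, -0.7, 0.4]
grip_width: 0.0017
clock: 3.05
position: [0.3604, 0.0244, 0.293]
eef_rot: [-2.926, 0.041, -1.127]
wrist_force: [0.5, 0.1, 1.2]
grip_width: 0.0004
clock 3.05 tip [0.4046 0.0241 0.244 ] yaw -0.036 F [0.5 0.1 1.2] w 0.0004
0.44 0.017 0.15 -0.049 0.785 -> -3.99 0.58 9.36 -0.029 0.05 0.009 rows 3
0.465 0.017 0.025 -0.049 0.785 -> -7.07 -0.12 10.61 0.0 0.0 0.0 rows 3
```

```bash
python3 -m inch '-4 .6 9.4 -.03 .05 .01 0;-4 .6 9.4 -.03 .05 .01 0;-4 .6 9.4 -.03 .05 .01 0;-4 .6 9.4 -.03 .05 .01 0' ; python3 -m inch '-7 -.1 10.6 0 0 0 0;-7 -.1 10.6 0 0 0 0;-7 -.1 10.6 0 0 0 0;-7 -.1 10.6 0 0 0 0';python3 p.py "0.485 0.017 0.022 -0.049 0.785" "0.49 0.017 0.022 -0.049 0.785"  "0.495 0.017 0.022 -0.049 0.785"
```

```text
clock: 3.45
position: [0.362, 0.0266, 0.2806]
eef_rot: [2.906, -0.082, 1.123]
wrist_force: [-0.0, 0.1, -0.1]
grip_width: 0.0007
clock: 3.85
position: [0.3576, 0.0392, 0.2593]
eef_rot: [2.923, -0.091, 1.05]
wrist_force: [0.6, -1.0, 0.3]
grip_width: 0.0004
clock 3.85 tip [0.3995 0.0357 0.2084] yaw -0.056 F [ 0.6 -1.   0.3] w 0.0004
0.485 0.017 0.022 -0.049 0.785 -> -5.83 1.2 19.93 0.021 0.095 -0.005 rows 5
0.49 0.017 0.022 -0.049 0.785 -> 0.35 -0.02 0.35 0.0 0.0 0.0 rows 1
0.495 0.017 0.022 -0.049 0.785 -> 0.35 -0.02 0.35 0.0 0.0 0.0 rows 1
```

```bash
python3 -c "
from h import *
print(env.state()['joints'].round(3))"
```

```text
[ 1.028 -0.331 -1.159  2.569 -1.318  0.118 -0.574]
```

```bash
python3 p.py "0.42 0.017 0.23 -0.049 0" "0.45 0.017 0.1 -0.049 0.5"
```

```text
clock 3.85 tip [0.3995 0.0357 0.2084] yaw -0.056 F [ 0.6 -1.   0.3] w 0.0004
0.42 0.017 0.23 -0.049 0 -> 7.23 1.84 1.24 0.018 -0.69 -0.013 rows 5
0.45 0.017 0.1 -0.049 0.5 -> -0.17 -0.15 13.81 0.0 0.5 0.0 rows 4
```

```bash
python3 -m inch '7.2 1.8 1.2 .02 -.69 -.01 0;7.2 1.8 1.2 .02 -.69 -.01 0;7.2 1.8 1.2 .02 -.69 -.01 0;7.2 1.8 1.2 .02 -.69 -.01 0;7.2 1.8 1.2 .02 -.69 -.01 0'; python3 p.py "0.42 0.017 0.23 -0.049 0"  "0.43 0.017 0.12 -0.049 0.3"; python3 -c "
from h import *
print(env.state()['joints'].round(3))"
```

```text
clock: 4.35
position: [0.3787, 0.013, 0.3238]
eef_rot: [-3.11, 0.078, -0.402]
wrist_force: [0.3, 0.9, -1.5]
grip_width: 0.0003
clock 4.35 tip [0.3955 0.0129 0.26  ] yaw -0.052 F [ 0.3  0.9 -1.5] w 0.0003
0.42 0.017 0.23 -0.049 0 -> 3.26 -0.57 3.74 -0.011 -0.257 -0.001 rows 2
0.43 0.017 0.12 -0.049 0.3 -> -0.95 -0.05 11.29 0.0 0.3 0.0 rows 3
[ 1.61  -0.438 -1.265  2.146 -0.617  0.961 -0.981]
```

```bash
python3 p.py "0.30 -0.22 0.26 -0.5 0"  "0.26 -0.44 0.26 -1 0" "0.40 -0.62 0.26 -1 0"
```

```text
clock 4.35 tip [0.3955 0.0129 0.26  ] yaw -0.052 F [ 0.3  0.9 -1.5] w 0.0003
0.30 -0.22 0.26 -0.5 0 -> -6.39 23.65 -2.17 -0.069 -0.25 0.447 rows 5
0.26 -0.44 0.26 -1 0 -> 7.04 21.22 0.0 0.0 0.0 0.5 rows 5
0.40 -0.62 0.26 -1 0 -> 22.71 -2.06 0.0 0.0 0.0 0.0 rows 5
```

```bash
python3 -m inch '-2 7 -.6 0 -.1 .15 0;-4 12 -1.2 0 -.2 .3 0;-6.4 23.6 -2.2 -.07 -.25 .45 0;-6.4 23.6 -2.2 -.07 -.25 .45 0;-6.4 23.6 -2.2 -.07 -.25 .45 0';python3 -m inch '7 21.2 0 0 0 .5 0;7 21.2 0 0 0 .5 0;7 21.2 0 0 0 .5 0;7 21.2 0 0 0 .5 0;7 21.2 0 0 0 .5 0';  python3 -c "
from h import *
print(env.state()['joints'].round(3))";python3 -m inch '22.7 -2 0 0 0 0 0;22.7 -2 0 0 0 0 0;22.7 -2 0 0 0 0 0;22.7 -2 0 0 0 0 0;22.7 -2 0 0 0 0 0';  python3 -c "
from h import *
print(env.state()['joints'].round(3))"; python3 p.py "0.55 -0.45 0.26 -.7 0" "0.68 -0.22 0.26 -.3 0" "0.69 0.01 0.26 -0.05 0" "0.5 0.01 0.26 -0.05 0"
```

```text
clock: 4.85
position: [0.2711, -0.1871, 0.3469]
eef_rot: [3.029, -0.785, 0.038]
wrist_force: [1.2, 0.3, 0.1]
grip_width: 0.0006
clock: 5.35
position: [0.1897, -0.3018, 0.3853]
eef_rot: [2.722, -1.506, 0.097]
wrist_force: [0.6, -0.6, -0.2]
grip_width: 0.0006
[ 2.613 -0.354 -1.264  1.961 -0.385  1.249 -1.108]
clock: 5.85
position: [0.2252, -0.3157, 0.4349]
eef_rot: [2.7, -1.493, 0.152]
wrist_force: [-1.7, 0.6, 0.7]
grip_width: 0.0006
[ 2.614 -0.377 -1.266  1.835 -0.41   1.332 -1.151]
clock 5.85 tip [ 0.2292 -0.3219  0.3693] yaw -1.011 F [-1.7  0.6  0.7] w 0.0006
0.55 -0.45 0.26 -.7 0 -> 27.24 -20.36 14.04 0.016 -0.111 -0.31 rows 8
0.68 -0.22 0.26 -.3 0 -> -4.87 -25.97 0.0 0.0 0.0 -0.4 rows 6
0.69 0.01 0.26 -0.05 0 -> -5.84 -22.27 0.0 0.0 0.0 -0.25 rows 5
0.5 0.01 0.26 -0.05 0 -> -18.98 0.95 0.0 0.0 0.0 0.0 rows 4
```

```bash
cat > fit.py <<'E'
from h import *
from itertools import product
from scipy.optimize import least_squares
s=env.state()
D=[([1.219,.434,.025,1.573,-.012,1.134,-.075],[.1538,-.6054,.2915],[-3.116,-.3895,.0004]),
([1.028,-.331,-1.159,2.569,-1.318,.118,-.574],[.3576,.0392,.2593],[2.923,-.091,1.05]),
([1.61,-.438,-1.265,2.146,-.617,.961,-.981],[.3787,.013,.3238],[-3.11,.078,-.402]),
([2.613,-.354,-1.264,1.961,-.385,1.249,-1.108],[.1897,-.3018,.3853],[2.722,-1.506,.097]),
(list(s['joints']),list(s['position']),list(s['eef_rot']))]
def fk(q,P,sg):
    c,e,d1,d3,a3,d5,a5,d7,a7=P
    rz=lambda a:R.from_rotvec([0,0,a]); ry=lambda a:R.from_rotvec([0,a,0])
    r=rz(sg[0]*q[0]+c); p=np.array([0,0,d1])
    r=r*ry(q[1]); p=p+r.apply([0,0,d3]); r=r*rz(sg[1]*q[2]); p=p+r.apply([a3,0,0])
    r=r*ry(q[3]); p=p+r.apply([-a3,0,d5]); r=r*rz(sg[2]*q[4]); r=r*ry(q[5]); p=p+r.apply([a7,0,d7]);r=r*rz(sg[3]*q[6]+e)
    return p,r
if __name__=='__main__':
    best=None
    for sg in product((1,-1),repeat=4):
        def res(P):
            o=[]
            for q,p,w in D:
                a,b=fk(q,P,sg); o+=list(a-p)+list(.3*(b.inv()*R.from_rotvec(w)).as_rotvec())
            return o
        for c0 in(-2.5,-.1,1.5):
          for e0 in(0,1.57,3.14,-1.57):
            z=least_squares(res,[c0,e0,.3,.35,0,.35,0,.2,0])
            if best is None or z.cost<best[0]: best=(z.cost,sg,z.x)
    print(best); np.save('fk.npy',np.r_[best[1],best[2]])
E
python3 fit.py
```

```text
(np.float64(0.0007688468995257911), (-1, -1, -1, -1), array([-8.63195703e-02,  1.48932506e+00,  2.97557882e-01,  6.22016704e-01,
       -3.99961898e-02,  4.47867837e-01,  7.31378185e+01,  3.45291097e-01,
        5.19744130e-03]))
```

```bash
cat > sim.py <<'E'
from fit import *
from scipy.optimize import lsq_linear
Z=np.load('fk.npy');SG=Z[:4];P=Z[4:]
lo=np.array([-2.62,-.44,-1.27,.08,-1.32,.12,-2.74]);hi=np.array([2.62,2.09,1.32,2.57,4.46,2,2.74])
def err(q,tp,tr):
    p,r=fk(q,P,SG); return np.r_[tp-p,.3*(tr*r.inv()).as_rotvec()]
def step(q,tp,tr):
    p,r=fk(q,P,SG); e=err(q,tp,tr)
    k=min(1,.05/max(1e-9,np.linalg.norm(e[:3])),.15*.3/max(1e-9,np.linalg.norm(e[3:]))); e=e*k
    J=np.array([(err(q,tp,tr)-err(q+1e-5*np.eye(7)[i],tp,tr))/1e-5 for i in range(7)]).T
    A=np.r_[J,.02*np.eye(7)]
    return q+lsq_linear(A,np.r_[e,np.zeros(7)],(np.maximum(lo-q,-.2)-1e-6,np.minimum(hi-q,.2)+1e-6)).x
def pose(x,y,z,yaw,t=0):
    r=R.from_matrix(np.array([[np.cos(yaw),np.sin(yaw),0],[np.sin(yaw),-np.cos(yaw),0],[0,0,-1]]))*R.from_rotvec([0,t,0])
    return np.array([x,y,z])-r.apply([0,0,.066]),r
def run(q,wps,n=12):
    for w in wps:
        T=pose(*w)
        for _ in range(n): q=step(q,*T)
        e=err(q,*T);print(w,'q',q.round(2),'err',np.linalg.norm(e[:3]).round(3),(np.linalg.norm(e[3:])/.3).round(3))
    return q
E
python3 - <<'E'
from sim import *
q0=np.array(D[0][0]);print('replay')
run(q0,[(.3,-.28,.23,-.05,0),(.36,-.13,.23,-.05,.3),(.4,.017,.23,-.05,.785)])
print('from now A')
q=np.array(D[-1][0])
run(q,[(.15,-.5,.35,-1.3),(-.1,-.55,.35,-1.7),(.0,-.65,.3,-1.),(.25,-.65,.3,-.5),(.55,-.45,.26,-.3),(.68,-.22,.26,0),(.69,.01,.26,-.05),(.5,.01,.26,-.05),(.45,.01,.1,-.05,.5)])
E
```

```text
replay
(0.3, -0.28, 0.23, -0.05, 0) q [ 0.71  0.16 -0.05  1.98  0.01  1.   -0.96] err 0.0 0.0
(0.36, -0.13, 0.23, -0.05, 0.3) q [ 0.59 -0.04 -0.18  2.24 -0.21  0.69 -1.06] err 0.0 0.0
(0.4, 0.017, 0.23, -0.05, 0.785) q [ 0.63 -0.25 -0.66  2.57 -1.32  0.12 -0.42] err 0.013 0.051
from now A
(0.15, -0.5, 0.35, -1.3) q [ 1.97  0.39 -1.14  1.59  0.36  1.39 -2.08] err 0.0 0.0
(-0.1, -0.55, 0.35, -1.7) q [ 2.33  0.42 -1.02  1.52  0.36  1.4  -1.98] err 0.0 0.0
(0.0, -0.65, 0.3, -1.0) q [ 2.08  0.65 -1.12  1.4   0.58  1.44 -1.59] err 0.0 0.0
(0.25, -0.65, 0.3, -0.5) q [ 1.67  0.75 -1.17  1.29  0.67  1.52 -1.48] err 0.0 0.0
(0.55, -0.45, 0.26, -0.3) q [ 1.13  0.78 -1.13  1.31  0.7   1.46 -1.81] err 0.0 0.0
(0.68, -0.22, 0.26, 0) q [ 0.76  0.8  -1.16  1.3   0.72  1.48 -1.89] err 0.0 0.0
(0.69, 0.01, 0.26, -0.05) q [ 0.45  0.75 -1.13  1.36  0.67  1.43 -2.26] err 0.0 0.0
(0.5, 0.01, 0.26, -0.05) q [ 0.72  0.51 -1.27  1.78  0.51  1.25 -2.3 ] err 0.0 0.0
(0.45, 0.01, 0.1, -0.05, 0.5) q [-0.07  0.26 -0.13  2.41  0.96  0.12 -2.74] err 0.018 0.089
```

Run:
```python
from sim import *
rng=np.random.default_rng(0)
def ik(tp,tr,n=25):
    best=(9,None)
    for _ in range(n):
        z=least_squares(lambda q:np.r_[err(q,tp,tr),.002*q[2]],rng.uniform(np.maximum(lo,-1.5),np.minimum(hi,1.9)),bounds=(lo,hi),max_nfev=60)
        e=np.linalg.norm(err(z.x,tp,tr))
        if e<best[0]-1e-3:best=(e,z.x)
    return best
for (x,y) in((.49,.017),(.5,.22)):
  for t in(.35,.5,.65,.785):
    for k in(0,2):
        T=pose(x,y,.025,-.05+k*np.pi/2,0);
        r=T[1]*R.from_rotvec([0,t if k==0 else -t,0]); b=ik(np.array([x,y,.025])-r.apply([0,0,.066]),r)
        print(x,t,k,b[0].round(4),b[1].round(2))
```

```text
0.49 0.35 0 0.0 [-0.15  0.53 -0.02  2.38  2.71  0.12  1.8 ]
0.49 0.35 2 0.0 [-0.16  0.53 -0.    2.38  2.78  0.12 -1.41]
0.49 0.5 0 0.0 [-0.18  0.6  -0.    2.52  2.99  0.48  1.5 ]
0.49 0.5 2 0.0 [-0.18  0.6  -0.    2.52  2.99  0.48 -1.65]
0.49 0.65 0 0.0227 [ 0.41  1.05 -1.27  2.57  2.05  1.32  2.37]
0.49 0.65 2 0.0227 [ 0.41  1.05 -1.27  2.57  2.05  1.32 -0.77]
0.49 0.785 0 0.0566 [ 0.34  1.12 -1.27  2.57  2.08  1.46  2.32]
0.49 0.785 2 0.0574 [-0.85  1.06  1.19  2.57  3.96  1.1  -2.74]
0.5 0.35 0 0.0 [-0.97  0.61  0.48  2.2  -0.75  0.12 -1.49]
0.5 0.35 2 0.0 [-0.66  0.57 -0.    2.2   1.18  0.22 -0.28]
0.5 0.5 0 0.0 [-0.75  0.61 -0.    2.32  2.07  0.36  1.88]
0.5 0.5 2 0.0 [-0.75  0.61 -0.    2.32  2.07  0.36 -1.26]
0.5 0.65 0 0.0 [-0.84  0.7  -0.    2.42  2.32  0.64  1.51]
0.5 0.65 2 0.0 [-0.84  0.7   0.    2.42  2.32  0.64 -1.63]
0.5 0.785 0 0.0 [-0.93  0.83 -0.    2.49  2.37  0.91  1.3 ]
0.5 0.785 2 0.0 [-0.93  0.83 -0.    2.49  2.37  0.91 -1.84]
```

```bash
cat > srch.py <<'E'
from sim import *
import io,contextlib
q=np.array(D[-1][0])
base=[(.15,-.5,.35,-1.3),(.1,-.6,.3,-1.),(.25,-.65,.3,-.5),(.55,-.45,.26,-.3),(.6,-.15,.26,-.05)]
for tgt,box in(((.47,.017),'g'),((.48,.21),'b')):
  for w in(0,1.5,-1.5,3.09,-3.19):
    ws=base+([(.6,-.15,.26,w/2),(.6,-.15,.26,w)] if w else [])+[(tgt[0]-.03,tgt[1],.24,w if abs(w)>3 or w==0 else w)]
    fin=w if abs(w)>3 else -.05; s=1 if abs(w)<3 else -1
    for t in(.15,.3,.4,.5): ws.append((tgt[0]-.05,tgt[1],.2,fin,s*t))
    for z in(.15,.1,.06,.025): ws.append((tgt[0],tgt[1],z,fin,s*.5))
    b=io.StringIO()
    with contextlib.redirect_stdout(b): run(q,ws,8)
    L=b.getvalue().splitlines(); print(box,w); print('\n'.join(L[-8:-7]+L[-5:-4]+L[-1:]))
E
python3 srch.py
```

```text
g 0
(0.42, 0.017, 0.2, -0.05, 0.15) q [ 0.85  0.3  -1.27  2.12  0.46  0.84 -2.3 ] err 0.0 0.0
(0.42, 0.017, 0.2, -0.05, 0.5) q [ 1.05 -0.03 -1.23  2.4   0.19  0.26 -1.97] err 0.0 0.0
(0.47, 0.017, 0.025, -0.05, 0.5) q [-0.12  0.44 -0.08  2.33  0.96  0.12 -2.74] err 0.036 0.194
g 1.5
(0.42, 0.017, 0.2, -0.05, 0.15) q [ 0.68  0.21 -0.96  2.08  0.23  0.83 -1.66] err 0.013 0.354
(0.42, 0.017, 0.2, -0.05, 0.5) q [ 0.69 -0.01 -0.89  2.4   0.27  0.26 -2.06] err 0.0 0.0
(0.47, 0.017, 0.025, -0.05, 0.5) q [-0.12  0.44 -0.08  2.33  0.96  0.12 -2.74] err 0.036 0.194
g -1.5
(0.42, 0.017, 0.2, -0.05, 0.15) q [-0.89  0.19  0.87  2.08 -0.17  0.81 -1.8 ] err 0.01 0.255
(0.42, 0.017, 0.2, -0.05, 0.5) q [-1.06 -0.01  0.83  2.4   0.38  0.27 -2.18] err 0.0 0.0
(0.47, 0.017, 0.025, -0.05, 0.5) q [-0.45  0.47  0.39  2.35 -1.32  0.12 -0.45] err 0.033 0.179
g 3.09
(0.42, 0.017, 0.2, 3.09, -0.15) q [ 0.85  0.3  -1.27  2.12  0.46  0.84  0.84] err 0.0 0.0
(0.42, 0.017, 0.2, 3.09, -0.5) q [ 1.05 -0.03 -1.23  2.4   0.2   0.26  1.16] err 0.0 0.0
(0.47, 0.017, 0.025, 3.09, -0.5) q [ 0.19  0.69 -0.63  2.56  2.36  0
[... 1016 characters left out ...]
  1.31  2.25 -0.19  0.37 -2.08] err 0.0 0.0
(0.48, 0.21, 0.025, -0.05, 0.5) q [-1.23  0.66  0.73  2.27 -1.32  0.12 -1.02] err 0.015 0.092
b 3.09
(0.43, 0.21, 0.2, 3.09, -0.15) q [ 0.26  0.45 -1.25  2.    0.66  0.99  0.22] err 0.0 0.0
(0.43, 0.21, 0.2, 3.09, -0.5) q [ 0.01  0.26 -1.07  2.26  1.05  0.75 -0.29] err 0.0 0.0
(0.48, 0.21, 0.025, 3.09, -0.5) q [-0.28  0.72 -0.75  2.37  1.83  0.83 -1.01] err 0.0 0.0
b -3.19
(0.43, 0.21, 0.2, -3.19, -0.15) q [-0.74  0.52  1.32  2.46 -1.32  1.11 -2.74] err 0.151 0.651
(0.43, 0.21, 0.2, -3.19, -0.5) q [-0.62  0.42  1.32  2.57 -1.32  1.16 -2.74] err 0.137 0.543
(0.48, 0.21, 0.025, -3.19, -0.5) q [-0.59  0.76  1.32  2.48 -1.32  1.33 -2.74] err 0.168 0.57
```

```bash
cat >> p.py <<'E'
print('q',s['joints'].round(2))
E
python3 p.py "0.15 -0.5 0.35 -1.2 0" "0.2 -0.62 0.3 -0.8 0" "0.38 -0.55 0.27 -0.3 0" "0.54 -0.4 0.27 0.4 0" "0.6 -0.2 0.27 1.1 0"
```

```text
clock 5.85 tip [ 0.2292 -0.3219  0.3693] yaw -1.011 F [-1.7  0.6  0.7] w 0.0006
0.15 -0.5 0.35 -1.2 0 -> 11.33 16.17 3.14 -0.012 -0.111 0.189 rows 4
0.2 -0.62 0.3 -0.8 0 -> 13.0 -0.31 5.0 0.0 0.0 -0.4 rows 3
0.38 -0.55 0.27 -0.3 0 -> 7.52 -17.79 3.0 0.0 0.0 -0.5 rows 4
0.54 -0.4 0.27 0.4 0 -> 10.85 -19.06 0.0 0.0 0.0 -0.7 rows 5
0.6 -0.2 0.27 1.1 0 -> 13.31 -16.08 0.0 0.0 0.0 -0.7 rows 5
q [ 2.61 -0.38 -1.27  1.84 -0.41  1.33 -1.15]
```

```bash
python3 -m inch '11.3 16.2 3.1 -.01 -.11 .19 0;11.3 16.2 3.1 -.01 -.11 .19 0;11.3 16.2 3.1 -.01 -.11 .19 0;11.3 16.2 3.1 -.01 -.11 .19 0;11.3 16.2 3.1 -.01 -.11 .19 0'; python3 -m inch '13 -.3 5 0 0 -.4 0;13 -.3 5 0 0 -.4 0;13 -.3 5 0 0 -.4 0;13 -.3 5 0 0 -.4 0'; python3 p.py "0.38 -0.55 0.27 -0.3 0" "0.54 -0.4 0.27 0.4 0" "0.6 -0.2 0.27 1.1 0" "0.6 -0.15 0.27 1.7 0" "0.55 -0.1 0.27 2.4 0" "0.5 -0.05 0.27 3.09 0"
```

```text
clock: 6.35
position: [0.1277, -0.4012, 0.4405]
eef_rot: [2.587, -1.781, 0.007]
wrist_force: [-2.1, 1.8, 2.7]
grip_width: 0.0003
clock: 6.75
position: [0.1772, -0.5248, 0.3862]
eef_rot: [-2.887, 1.226, -0.004]
wrist_force: [-0.4, 0.1, 0.8]
grip_width: 0.0003
clock 6.75 tip [ 0.1775 -0.5245  0.3202] yaw -0.804 F [-0.4  0.1  0.8] w 0.0003
0.38 -0.55 0.27 -0.3 0 -> 15.89 -12.82 5.1 -0.006 -0.002 -0.504 rows 5
0.54 -0.4 0.27 0.4 0 -> 10.85 -19.06 0.0 0.0 0.0 -0.7 rows 5
0.6 -0.2 0.27 1.1 0 -> 13.31 -16.08 0.0 0.0 0.0 -0.7 rows 5
0.6 -0.15 0.27 1.7 0 -> 4.46 -2.27 0.0 0.0 0.0 -0.6 rows 4
0.55 -0.1 0.27 2.4 0 -> 5.6 -4.31 0.0 0.0 0.0 -0.7 rows 5
0.5 -0.05 0.27 3.09 0 -> 7.06 0.31 0.0 0.0 0.0 -0.69 rows 5
q [ 1.94  0.5  -1.2   1.54  0.46  1.42 -1.65]
```

```bash
python3 -m inch '15.9 -12.8 5.1 0 0 -.5 0;15.9 -12.8 5.1 0 0 -.5 0;15.9 -12.8 5.1 0 0 -.5 0;15.9 -12.8 5.1 0 0 -.5 0;15.9 -12.8 5.1 0 0 -.5 0'; python3 -m inch '10.8 -19 0 0 0 -.7 0;10.8 -19 0 0 0 -.7 0;10.8 -19 0 0 0 -.7 0;10.8 -19 0 0 0 -.7 0;10.8 -19 0 0 0 -.7 0';python3 -m inch '13.3 -16 0 0 0 -.7 0;13.3 -16 0 0 0 -.7 0;13.3 -16 0 0 0 -.7 0;13.3 -16 0 0 0 -.7 0;13.3 -16 0 0 0 -.7 0'; python3 -m inch '4.5 -2.3 0 0 0 -.6 0;4.5 -2.3 0 0 0 -.6 0;4.5 -2.3 0 0 0 -.6 0;4.5 -2.3 0 0 0 -.6 0'; python3 -m inch '5.6 -4.3 0 0 0 -.7 0;5.6 -4.3 0 0 0 -.7 0;5.6 -4.3 0 0 0 -.7 0;5.6 -4.3 0 0 0 -.7 0;5.6 -4.3 0 0 0 -.7 0';  python3 p.py "0.5 -0.05 0.27 3.09 0" "0.44 0.017 0.24 3.09 -.15" "0.42 0.017 0.2 3.09 -.5" "0.45 0.017 0.1 3.09 -.5" "0.465 0.017 0.025 3.09 -.5"
```

```text
clock: 7.25
position: [0.3843, -0.548, 0.3338]
eef_rot: [-3.099, 0.463, -0.006]
wrist_force: [-0.5, 0.7, 1.0]
grip_width: 0.0002
clock: 7.75
position: [0.5452, -0.3933, 0.3364]
eef_rot: [-3.068, -0.643, -0.011]
wrist_force: [-0.4, -0.5, 1.0]
grip_width: 0.0003
clock: 8.25
position: [0.6028, -0.1868, 0.3399]
eef_rot: [-2.653, -1.674, -0.017]
wrist_force: [1.0, 0.2, -0.6]
grip_width: 0.0005
clock: 8.65
position: [0.6007, -0.1362, 0.3408]
eef_rot: [-2.051, -2.379, -0.016]
wrist_force: [0.4, -1.0, 1.0]
grip_width: 0.0003
clock: 9.15
position: [0.549, -0.0879, 0.3413]
eef_rot: [1.104, 2.937, 0.012]
wrist_force: [0.3, -0.5, -0.8]
grip_width: 0.0004
clock 9.15 tip [ 0.5494 -0.0875  0.2753] yaw 2.423 F [ 0.3 -0.5 -0.8] w 0.0004
0.5 -0.05 0.27 3.09 0 -> 6.18 -0.38 0.52 0.008 0.003 -0.667 rows 5
0.44 0.017 0.24 3.09 -.15 -> 7.32 6.38 3.07 0.0 -0.15 0.0 rows 3
0.42 0.017 0.2 3.09 -.5 -> 4.84 -0.1 4.06 -0.0 -0.35 0.0 rows 3
0.45 0.017 0.1 3.09 -.5 -> 2.17 0.15 10.21 0.0 0.0 0.0 rows 3
0.465 0.017 0.025 3.09 -.5 -> 2.28 0.08 7.3 0.0 0.0 0.0 rows 2
q [ 0.88  0.57 -1.25  1.61  0.55  1.36  0.41]
```

```bash
python3 -m inch '6.2 -.4 .5 0 0 -.67 0;6.2 -.4 .5 0 0 -.67 0;6.2 -.4 .5 0 0 -.67 0;6.2 -.4 .5 0 0 -.67 0;6.2 -.4 .5 0 0 -.67 0';python3 -m inch '7.3 6.4 3 0 -.15 0 0;7.3 6.4 3 0 -.15 0 0;7.3 6.4 3 0 -.15 0 0'; python3 -m inch '4.8 -.1 4 0 -.35 0 0;4.8 -.1 4 0 -.35 0 0;4.8 -.1 4 0 -.35 0 0;4.8 -.1 4 0 -.35 0 0';python3 -m inch '2.2 .1 10.2 0 0 0 0;2.2 .1 10.2 0 0 0 0;2.2 .1 10.2 0 0 0 0;2.2 .1 10.2 0 0 0 0'; python3 p.py  "0.465 0.017 0.025 3.09 -.5" "0.485 0.017 0.025 3.09 -.5"
```

```text
clock: 9.65
position: [0.4989, -0.0507, 0.3365]
eef_rot: [0.071, 3.135, 0.007]
wrist_force: [-0.2, 0.3, -0.1]
grip_width: 0.0005
clock: 9.95
position: [0.4235, 0.0186, 0.3041]
eef_rot: [0.065, 2.989, -0.005]
wrist_force: [0.7, -0.7, 1.5]
grip_width: 0.0007
clock: 10.35
position: [0.3771, 0.0175, 0.2546]
eef_rot: [0.062, 2.641, -0.026]
wrist_force: [-0.5, 0.3, -1.0]
grip_width: 0.0006
clock: 10.75
position: [0.372, -0.0025, 0.2162]
eef_rot: [0.09, 2.7, -0.083]
wrist_force: [-0.1, -1.1, 0.6]
grip_width: 0.0005
clock 10.75 tip [ 0.3999 -0.0073  0.1566] yaw 3.086 F [-0.1 -1.1  0.6] w 0.0005
0.465 0.017 0.025 3.09 -.5 -> 0.24 3.17 14.48 -0.051 -0.06 -0.002 rows 3
0.485 0.017 0.025 3.09 -.5 -> -1.75 0.1 0.96 0.0 0.0 0.0 rows 1
q [ 0.88  0.04 -1.13  2.46  0.71  0.33  0.62]
```

```bash
python3 -m inch '.2 3.2 14.5 -.05 -.06 0 0;.2 3.2 14.5 -.05 -.06 0 0;.2 3.2 14.5 -.05 -.06 0 0;.2 3.2 14.5 -.05 -.06 0 0;.2 3.2 14.5 -.05 -.06 0 0'; python3 p.py  "0.465 0.017 0.025 3.09 -.5" "0.485 0.017 0.025 3.09 -.5"
```

```text
clock: 11.25
position: [0.4087, -0.0077, 0.1394]
eef_rot: [0.084, 2.646, -0.058]
wrist_force: [0.1, -2.8, 0.0]
grip_width: 0.0005
clock 11.25 tip [ 0.4398 -0.0114  0.0814] yaw 3.085 F [ 0.1 -2.8  0. ] w 0.0005
0.465 0.017 0.025 3.09 -.5 -> 0.64 2.94 5.99 -0.032 -0.005 -0.004 rows 2
0.485 0.017 0.025 3.09 -.5 -> -1.75 0.1 0.96 0.0 0.0 0.0 rows 1
q [ 0.56  0.37 -0.94  2.54  1.8   0.49 -0.48]
```

Flipped wrist reached; continue.

```bash
python3 -m inch '.6 2.9 6 -.03 0 0 0;.6 2.9 6 -.03 0 0 0;.6 2.9 6 -.03 0 0 0;.6 2.9 6 -.03 0 0 0;.6 2.9 6 -.03 0 0 0'; python3 p.py  "0.465 0.017 0.025 3.09 -.5" "0.480 0.017 0.025 3.09 -.5" "0.49 0.017 0.025 3.09 -.5"
```

```text
clock: 11.75
position: [0.4352, 0.0177, 0.0844]
eef_rot: [0.077, 2.642, -0.019]
wrist_force: [-0.8, -0.6, 0.8]
grip_width: 0.0009
clock 11.75 tip [0.4668 0.0159 0.0265] yaw 3.084 F [-0.8 -0.6  0.8] w 0.0009
0.465 0.017 0.025 3.09 -.5 -> 0.24 0.08 0.04 -0.003 -0.001 -0.006 rows 1
0.480 0.017 0.025 3.09 -.5 -> -1.31 0.08 0.72 0.0 0.0 0.0 rows 1
0.49 0.017 0.025 3.09 -.5 -> -0.88 0.05 0.48 0.0 0.0 0.0 rows 1
q [ 0.47  0.61 -0.95  2.53  2.    0.71 -0.68]
```

```bash
python3 -m inch '-.4 0 .2 0 0 0 0;-.8 0 .45 0 0 0 0;-1.2 0.05 .65 0 0 0 0;-1.4 0.1 .75 0 0 0 0;-1.5 .1 .82 0 0 0 0'; python3 -m inch '-.1 0 .05 0 0 0 0;-.2 0 .1 0 0 0 0;-.3 0 .15 0 0 0 0'; python3 -m inch '-.1 0 .05 0 0 0 0;-.2 0 .1 0 0 0 0;-.3 0 .15 0 0 0 0';python3 p.py
```

```text
clock: 12.25
position: [0.4521, 0.0174, 0.0845]
eef_rot: [0.077, 2.642, -0.02]
wrist_force: [-4.9, 0.1, 2.7]
grip_width: 0.0004
clock: 12.55
position: [0.4551, 0.0174, 0.0845]
eef_rot: [0.076, 2.643, -0.019]
wrist_force: [-5.8, 1.0, 3.2]
grip_width: 0.0004
clock: 12.85
position: [0.4566, 0.0183, 0.084]
eef_rot: [0.073, 2.646, -0.017]
wrist_force: [-15.3, 2.2, 10.7]
grip_width: 0.0003
clock 12.85 tip [0.4879 0.0166 0.0259] yaw 3.086 F [-15.3   2.2  10.7] w 0.0003
q [ 0.47  0.62 -0.92  2.48  1.97  0.67 -0.61]
```

Run:
```python
from h import *
snap('scene','s2.png',(170,130,370,270),4)
```

```text
(no output)
```

View pics/s2.png

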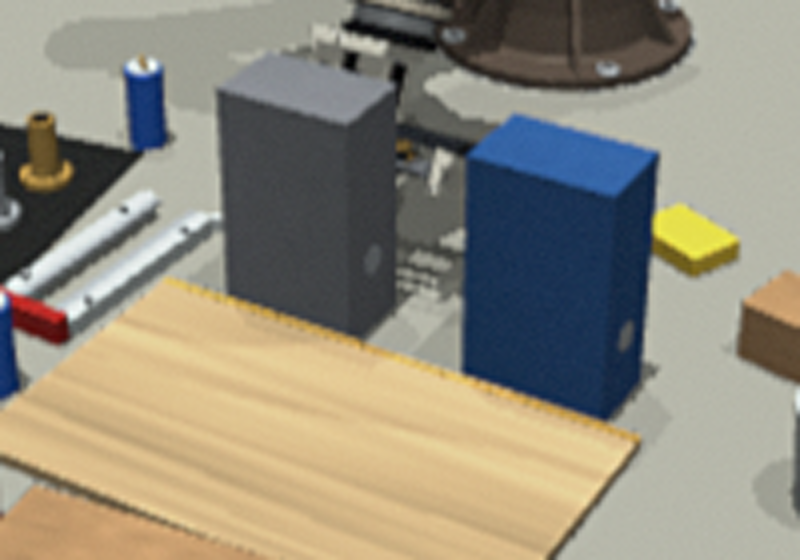

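Force rose from about 6 N to 15 N after about 5 mm of travel, and the picture shows the grey box's foot at the board's edge (~(350,340)). Next I'll back off and push at the top.

```bash
python3 p.py "0.465 0.017 0.025 3.09 -.5" "0.425 0.017 0.11 3.09 -.4" "0.43 0.017 0.175 3.09 -.15" "0.465 0.017 0.172 3.09 -.1"
```

```text
clock 12.9 tip [0.4878 0.0166 0.0259] yaw 3.087 F [-13.2   2.1   9.1] w 0.0007
0.465 0.017 0.025 3.09 -.5 -> 2.08 -0.08 -1.0 -0.0 -0.006 -0.003 rows 1
0.425 0.017 0.11 3.09 -.4 -> -1.23 -0.21 -9.34 0.0 0.1 -0.0 rows 2
0.43 0.017 0.175 3.09 -.15 -> -4.62 0.03 -5.59 0.0 0.25 0.0 rows 2
0.465 0.017 0.172 3.09 -.1 -> -3.74 0.18 0.83 -0.0 0.05 -0.0 rows 1
q [ 0.47  0.62 -0.92  2.48  1.97  0.67 -0.61]
```

```bash
python3 -m inch '2.1 -.1 -1 0 0 0 0;2.1 -.1 -1 0 0 0 0'; python3 -m inch '-1.2 -.2 -9.3 0 .1 0 0;-1.2 -.2 -9.3 0 .1 0 0;-1.2 -.2 -9.3 0 .1 0 0;-1.2 -.2 -9.3 0 .1 0 0;-1.2 -.2 -9.3 0 .1 0 0'; python3 p.py  "0.43 0.017 0.175 3.09 -.15" "0.465 0.017 0.172 3.09 -.1"
```

```text
clock: 13.1
position: [0.4311, 0.0184, 0.0823]
eef_rot: [0.071, 2.648, -0.017]
wrist_force: [-0.1, -0.4, 0.2]
grip_width: 0.0005
clock: 13.6
position: [0.3993, 0.0189, 0.1728]
eef_rot: [0.073, 2.743, -0.013]
wrist_force: [0.9, 0.1, -0.7]
grip_width: 0.0006
clock 13.6 tip [0.4249 0.0176 0.112 ] yaw 3.088 F [ 0.9  0.1 -0.7] w 0.0006
0.43 0.017 0.175 3.09 -.15 -> -4.54 -0.02 -5.41 0.001 0.248 -0.002 rows 2
0.465 0.017 0.172 3.09 -.1 -> -3.74 0.18 0.83 -0.0 0.05 -0.0 rows 1
q [ 0.59  0.24 -0.96  2.45  1.13  0.37  0.17]
```

```bash
python3 -m inch '-4.5 0 -5.4 0 .25 0 0;-4.5 0 -5.4 0 .25 0 0;-4.5 0 -5.4 0 .25 0 0;-4.5 0 -5.4 0 .25 0 0'; python3 -m inch '-3.7 .2 .8 0 .05 0 0;-3.7 .2 .8 0 .05 0 0;-3.7 .2 .8 0 .05 0 0'; python3 p.py  "0.485 0.016 0.175 3.09 -.1" "0.545 0.013 0.18 3.09 -.1" "0.60 0.01 0.18 3.09 -.1"
```

```text
clock: 14.0
position: [0.4217, 0.0178, 0.242]
eef_rot: [0.08, 2.993, -0.002]
wrist_force: [1.2, -0.3, -1.0]
grip_width: 0.0004
clock: 14.3
position: [0.4606, 0.0173, 0.2384]
eef_rot: [0.083, 3.044, 0.001]
wrist_force: [-1.0, 0.4, 0.1]
grip_width: 0.0007
clock 14.3 tip [0.4669 0.0171 0.1727] yaw 3.087 F [-1.   0.4  0.1] w 0.0007
0.485 0.016 0.175 3.09 -.1 -> -1.8 0.01 -0.06 0.003 -0.004 -0.003 rows 1
0.545 0.013 0.18 3.09 -.1 -> -6.03 0.01 0.1 0.0 0.0 0.0 rows 2
0.60 0.01 0.18 3.09 -.1 -> -5.48 -0.02 0.55 0.0 0.0 0.0 rows 2
q [ 0.71  0.38 -1.09  2.03  0.48  0.89  0.89]
```

```bash
python3 -m inch '-1 0 0 0 0 0 0;-1.8 0 -.1 0 0 0 0;-2.5 0 -.2 0 0 0 0;-3.1 0 -.2 0 0 0 0;-3.7 0 -.2 0 0 0 0';python3 -m inch '-.6 0 -.1 0 0 0 0;-1.2 0 -.2 0 0 0 0;-1.8 0 -.3 0 0 0 0;-2.4 0 -.3 0 0 0 0;-3 0 -.3 0 0 0 0';python3 -m inch '-.6 0 0 0 0 0 0;-1.2 0 0 0 0 0 0;-1.8 0 0 0 0 0 0;-2.4 0 0 0 0 0 0;-3 0 0 0 0 0 0'; python3 -m inch '0 0 0 0 0 0 0;0 0 0 0 0 0 0;0 0 0 0 0 0 0;0 0 0 0 0 0 0;0 0 0 0 0 0 0'
python3 - <<'E'
from h import *
snap('scene','s3.png',(170,130,370,270),4)
E
```

```text
clock: 14.8
position: [0.4976, 0.0153, 0.2442]
eef_rot: [0.083, 3.044, -0.0]
wrist_force: [-2.3, 0.0, 0.9]
grip_width: 0.0007
clock: 15.3
position: [0.5277, 0.0136, 0.2502]
eef_rot: [0.083, 3.044, -0.0]
wrist_force: [-0.2, -0.6, 0.1]
grip_width: 0.0004
clock: 15.8
position: [0.558, 0.0119, 0.2531]
eef_rot: [0.083, 3.044, -0.0]
wrist_force: [-0.1, -0.7, 0.3]
grip_width: 0.0003
clock: 16.3
position: [0.5578, 0.0119, 0.2531]
eef_rot: [0.083, 3.044, -0.0]
wrist_force: [-0.4, 0.1, 0.3]
grip_width: 0.0004
```

View pics/s3.png

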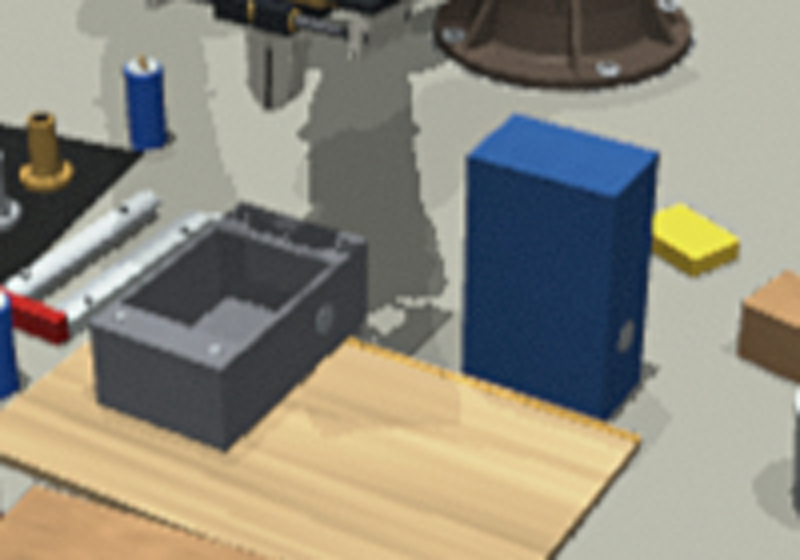

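Grey box is lying on its back, open side up, with its foot end at the near edge. Blue is next.

```bash
python3 p.py "0.45 0.03 0.25 3.09 0" "0.44 0.21 0.25 3.09 -.15" "0.435 0.21 0.2 3.09 -.5" "0.44 0.21 0.12 3.09 -.5" "0.46 0.21 0.06 3.09 -.5" "0.476 0.21 0.025 3.09 -.5"
```

```text
clock 16.35 tip [0.5643 0.0117 0.1874] yaw 3.087 F [-1.  -0.1  0.1] w 0.0007
0.45 0.03 0.25 3.09 0 -> 10.21 1.24 -7.31 0.002 0.097 -0.003 rows 3
0.44 0.21 0.25 3.09 -.15 -> 2.91 17.92 0.07 0.0 -0.15 0.0 rows 4
0.435 0.21 0.2 3.09 -.5 -> 3.5 -0.03 5.27 -0.0 -0.35 0.0 rows 3
0.44 0.21 0.12 3.09 -.5 -> 3.4 0.03 7.26 0.0 0.0 0.0 rows 2
0.46 0.21 0.06 3.09 -.5 -> 1.12 0.1 6.22 0.0 0.0 0.0 rows 2
0.476 0.21 0.025 3.09 -.5 -> 0.28 0.08 3.84 0.0 0.0 0.0 rows 1
q [ 0.59  0.51 -1.01  1.8   0.55  1.02  0.9 ]
```

```bash
python3 -m inch '10.2 1.2 -7.3 0 .1 0 0;10.2 1.2 -7.3 0 .1 0 0;10.2 1.2 -7.3 0 .1 0 0;10.2 1.2 -7.3 0 .1 0 0'; python3 -m inch '3 17.9 0 0 -.15 0 0;3 17.9 0 0 -.15 0 0;3 17.9 0 0 -.15 0 0;3 17.9 0 0 -.15 0 0;3 17.9 0 0 -.15 0 0'; python3 -m inch '3.5 0 5.2 0 -.35 0 0;3.5 0 5.2 0 -.35 0 0;3.5 0 5.2 0 -.35 0 0;3.5 0 5.2 0 -.35 0 0'; python3 p.py  "0.44 0.21 0.12 3.09 -.5" "0.46 0.21 0.06 3.09 -.5" "0.476 0.21 0.025 3.09 -.5"
```

```text
clock: 16.75
position: [0.4482, 0.0309, 0.3176]
eef_rot: [-0.082, -3.139, -0.0]
wrist_force: [-0.6, 0.2, 0.1]
grip_width: 0.0002
clock: 17.25
position: [0.4264, 0.2166, 0.3182]
eef_rot: [0.067, 2.991, 0.0]
wrist_force: [-0.1, -0.0, -0.3]
grip_width: 0.0004
clock: 17.65
position: [0.3981, 0.2173, 0.2606]
eef_rot: [0.055, 2.641, -0.013]
wrist_force: [0.6, 0.7, -0.4]
grip_width: 0.0004
clock 17.65 tip [0.4297 0.216  0.2027] yaw 3.1 F [ 0.6  0.7 -0.4] w 0.0004
0.44 0.21 0.12 3.09 -.5 -> 3.04 -0.52 7.76 0.005 0.0 0.009 rows 2
0.46 0.21 0.06 3.09 -.5 -> 1.12 0.1 6.22 0.0 0.0 0.0 rows 2
0.476 0.21 0.025 3.09 -.5 -> 0.28 0.08 3.84 0.0 0.0 0.0 rows 1
q [ 0.06  0.17 -1.01  2.24  0.91  0.72 -0.07]
```

```bash
python3 -m inch '3 -.5 7.8 0 0 .01 0;3 -.5 7.8 0 0 .01 0;3 -.5 7.8 0 0 .01 0;3 -.5 7.8 0 0 .01 0'; python3 -m inch '1.1 .1 6.2 0 0 0 0;1.1 .1 6.2 0 0 0 0;1.1 .1 6.2 0 0 0 0'; python3 -m inch '.3 .1 3.8 0 0 0 0;.3 .1 3.8 0 0 0 0;.3 .1 3.8 0 0 0 0';  python3 p.py  "0.49 0.208 0.025 3.09 -.5" "0.5 0.207 0.025 3.09 -.5"
```

```text
clock: 18.05
position: [0.4093, 0.2118, 0.1777]
eef_rot: [0.068, 2.644, -0.012]
wrist_force: [-0.8, 0.6, 0.4]
grip_width: 0.0003
clock: 18.35
position: [0.4304, 0.2117, 0.1184]
eef_rot: [0.07, 2.645, -0.014]
wrist_force: [-0.0, -0.4, -0.4]
grip_width: 0.0007
clock: 18.65
position: [0.4462, 0.212, 0.0852]
eef_rot: [0.071, 2.644, -0.015]
wrist_force: [-0.3, -0.2, 1.1]
grip_width: 0.0004
clock 18.65 tip [0.4775 0.2105 0.0271] yaw 3.087 F [-0.3 -0.2  1.1] w 0.0004
0.49 0.208 0.025 3.09 -.5 -> -0.98 -0.17 0.79 0.001 -0.004 -0.003 rows 1
0.5 0.207 0.025 3.09 -.5 -> -0.88 -0.05 0.48 0.0 0.0 0.0 rows 1
q [-0.18  0.6  -0.77  2.35  1.67  0.76 -0.8 ]
```

```bash
python3 -m inch '-.5 -.1 .3 0 0 0 0;-1 -.2 .7 0 0 0 0;-1.2 -.2 .8 0 0 0 0;-1.4 -.2 .9 0 0 0 0'; python3 -m inch '-.1 0 .05 0 0 0 0;-.2 0 .1 0 0 0 0;-.3 0 .15 0 0 0 0'; python3 -m inch '-.1 0 .05 0 0 0 0;-.2 0 .1 0 0 0 0';python3 -m inch '-.1 0 .05 0 0 0 0;-.2 0 .1 0 0 0 0';python3 p.py
```

```text
clock: 19.05
position: [0.4627, 0.2091, 0.0847]
eef_rot: [0.072, 2.644, -0.014]
wrist_force: [-3.8, -0.6, 2.6]
grip_width: 0.0005
clock: 19.35
position: [0.4657, 0.2089, 0.0847]
eef_rot: [0.071, 2.644, -0.014]
wrist_force: [-3.1, -1.0, 2.7]
grip_width: 0.0005
clock: 19.55
position: [0.4667, 0.2093, 0.0844]
eef_rot: [0.069, 2.646, -0.013]
wrist_force: [-11.8, 1.0, 8.5]
grip_width: 0.0007
clock: 19.75
position: [0.4671, 0.2095, 0.084]
eef_rot: [0.066, 2.649, -0.013]
wrist_force: [-16.2, -1.3, 11.3]
grip_width: 0.0005
clock 19.75 tip [0.4982 0.2081 0.0258] yaw 3.091 F [-16.2  -1.3  11.3] w 0.0005
q [-0.15  0.61 -0.75  2.32  1.66  0.74 -0.73]
```

```bash
python3 -m inch '2 0 -1 0 0 0 0;2 0 -1 0 0 0 0'; python3 p.py "0.435 0.215 0.11 3.09 -.4" "0.44 0.217 0.175 3.09 -.15" "0.477 0.217 0.172 3.09 -.1"
```

```text
clock: 19.95
position: [0.4429, 0.2108, 0.083]
eef_rot: [0.063, 2.651, -0.012]
wrist_force: [0.7, 0.2, -0.0]
grip_width: 0.0004
clock 19.95 tip [0.474  0.2095 0.0248] yaw 3.094 F [ 0.7  0.2 -0. ] w 0.0004
0.435 0.215 0.11 3.09 -.4 -> -1.15 0.42 -9.33 0.004 0.09 0.003 rows 2
0.44 0.217 0.175 3.09 -.15 -> -4.61 0.23 -5.59 0.0 0.25 0.0 rows 2
0.477 0.217 0.172 3.09 -.1 -> -3.94 0.19 0.86 -0.0 0.05 -0.0 rows 1
q [-0.17  0.6  -0.77  2.36  1.67  0.76 -0.8 ]
```

```bash
python3 -m inch '-1.1 .4 -9.3 0 .09 0 0;-1.1 .4 -9.3 0 .09 0 0;-1.1 .4 -9.3 0 .09 0 0'; python3 -m inch '-4.6 .2 -5.6 0 .25 0 0;-4.6 .2 -5.6 0 .25 0 0;-4.6 .2 -5.6 0 .25 0 0;-4.6 .2 -5.6 0 .25 0 0';python3 -m inch '-3.9 .2 .9 0 .05 0 0;-3.9 .2 .9 0 .05 0 0;-3.9 .2 .9 0 .05 0 0'; python3 p.py "0.5 0.216 .175 3.09 -.1"
```

```text
clock: 20.25
position: [0.4095, 0.2172, 0.1725]
eef_rot: [0.065, 2.74, -0.007]
wrist_force: [0.0, -0.4, 1.1]
grip_width: 0.0004
clock: 20.65
position: [0.4341, 0.2185, 0.2455]
eef_rot: [0.075, 2.989, 0.01]
wrist_force: [-0.1, 0.3, -0.8]
grip_width: 0.0008
clock: 20.95
position: [0.4749, 0.2179, 0.2413]
eef_rot: [0.08, 3.04, 0.012]
wrist_force: [-1.0, 0.3, -0.1]
grip_width: 0.0005
clock 20.95 tip [0.4816 0.2182 0.1757] yaw 3.089 F [-1.   0.3 -0.1] w 0.0005
0.5 0.216 .175 3.09 -.1 -> -1.84 -0.06 0.25 0.01 0.001 -0.001 rows 1
q [ 0.19  0.46 -1.01  1.9   0.56  0.98  0.45]
```

```bash
python3 -m inch '-.8 0 .1 0 0 0 0;-1.5 0 .1 0 0 0 0;-2.2 0 0 0 0 0 0;-2.8 0 0 0 0 0 0;-3.4 0 0 0 0 0 0';python3 -m inch '-.6 0 -.1 0 0 0 0;-1.2 0 -.2 0 0 0 0;-1.8 0 -.3 0 0 0 0;-2.4 0 -.3 0 0 0 0;-3 0 -.3 0 0 0 0';python3 -m inch '-.6 0 0 0 0 0 0;-1.2 0 0 0 0 0 0;-1.8 0 0 0 0 0 0;-2.4 0 0 0 0 0 0;-3.2 0 0 0 0 0 0'; python3 -m inch '3 0 -3 0 0 0 0;6 0 -6 0 0 0 0;9 0 -8 0 0 0 0;9 0 -8 0 0 0 0;9 0 -8 0 0 0 0'; python3 p.py "0.45 0 0.25 3.09 0" "0.42 -0.18 0.25 3.09 0" "0.40 -0.28 0.2 3.09 0"
```

```text
clock: 21.45
position: [0.5092, 0.2163, 0.245]
eef_rot: [0.079, 3.039, 0.012]
wrist_force: [-0.4, 0.4, -0.3]
grip_width: 0.0006
clock: 21.95
position: [0.5393, 0.2146, 0.2512]
eef_rot: [0.08, 3.039, 0.012]
wrist_force: [-0.6, 0.0, -0.3]
grip_width: 0.0003
clock: 22.45
position: [0.5714, 0.213, 0.2544]
eef_rot: [0.079, 3.039, 0.012]
wrist_force: [-1.6, -0.4, -0.2]
grip_width: 0.0004
clock: 22.95
position: [0.4742, 0.2172, 0.3256]
eef_rot: [0.079, 3.037, 0.011]
wrist_force: [0.2, 0.1, 0.3]
grip_width: 0.0003
clock 22.95 tip [0.481  0.2175 0.26  ] yaw 3.089 F [0.2 0.1 0.3] w 0.0003
0.45 0 0.25 3.09 0 -> 1.37 -21.82 0.61 0.01 0.103 -0.0 rows 5
0.42 -0.18 0.25 3.09 0 -> 2.07 -18.13 0.0 0.0 0.0 0.0 rows 4
0.40 -0.28 0.2 3.09 0 -> 1.48 -10.09 5.0 0.0 0.0 0.0 rows 3
q [ 0.26  0.38 -1.08  1.78  0.44  1.13  0.57]
```

```bash
python3 -m inch '1.4 -21.8 .6 0 .1 0 5;1.4 -21.8 .6 0 .1 0 5;1.4 -21.8 .6 0 .1 0 5;1.4 -21.8 .6 0 .1 0 5;1.4 -21.8 .6 0 .1 0 5';python3 -m inch '2 -5 0 0 0 0 5;2 -5 0 0 0 0 5'; python3 p.py
python3 - <<'E'
from h import *
f=snap('top','t4.png',(140,60,450,280),2.5)
for q in('brass_1','steel_1'):
    print(q,[(np.round(d['pixel']).tolist(),round(d['p'],2),unproj(f,d['pixel'],.03)[:2].round(3).tolist()) for d in env.find_in(q,'top')])
E
```

```text
clock: 23.45
position: [0.4497, -0.0061, 0.3147]
eef_rot: [0.092, 3.139, 0.013]
wrist_force: [-0.2, 0.2, 0.0]
grip_width: 0.0361
clock: 23.65
position: [0.4256, -0.0612, 0.3129]
eef_rot: [-0.106, -3.138, -0.012]
wrist_force: [-0.1, -0.8, -0.2]
grip_width: 0.0484
clock 23.65 tip [ 0.4255 -0.0607  0.2469] yaw 3.074 F [-0.1 -0.8 -0.2] w 0.0484
q [ 0.99  0.28 -1.15  1.92  0.27  1.12  1.25]
brass_1 [([419.0, 167.0], 0.86, [0.587, -0.361]), ([423.0, 198.0], 0.54, [0.508, -0.372])]
steel_1 [([381.0, 184.0], 0.52, [0.541, -0.263])]
```

View pics/t4.png

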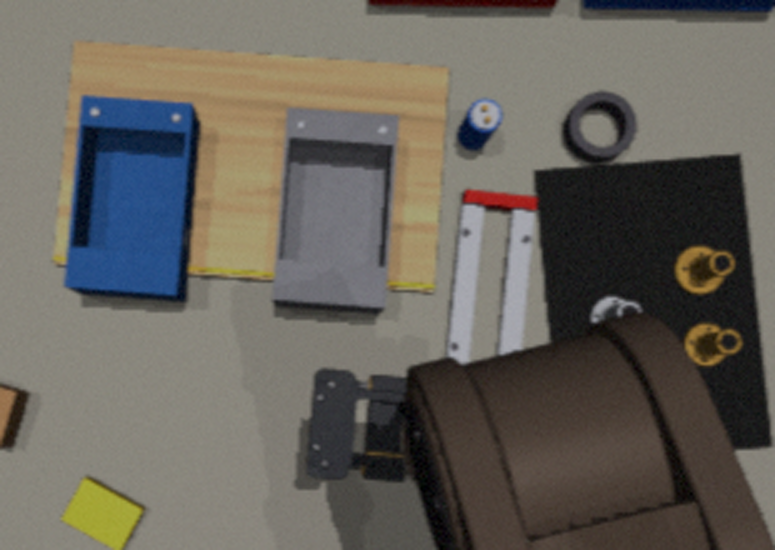

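Both boxes lie on their backs, open side up (blue opening ~(133,190), grey ~(335,200) in this crop), and the couplers haven't moved. First coupler: the back brass one that looks oversize, at (0.589,-0.3705).

```bash
python3 p.py "0.51 -0.2 0.2 3.055 0" "0.589 -0.3705 0.13 3.055 0" "0.589 -0.3705 0.032 3.055 0"
python3 - <<'E'
from h import *
f=env.grab_frame('top')
u=lambda c,z:unproj(f,((c[0]+.5)/2.5-.5+140,(c[1]+.5)/2.5-.5+60),z)[:2].round(3)
for n,c in(('blue open',[(82,127),(187,133),(183,255),(75,250)]),('grey open',[(293,138),(392,146),(384,266),(283,262)])): print(n,[u(p,.082).tolist() for p in c],np.mean([u(p,.082) for p in c],0).round(3))
E
```

```text
clock 23.8 tip [ 0.4273 -0.0553  0.248 ] yaw 3.08 F [-0.6  1.   0.2] w 0.0499
0.51 -0.2 0.2 3.055 0 -> -9.15 -13.91 4.67 0.009 0.0 0.025 rows 4
0.589 -0.3705 0.13 3.055 0 -> -9.34 -16.3 7.0 0.0 0.0 0.0 rows 5
0.589 -0.3705 0.032 3.055 0 -> 0.0 0.0 9.8 0.0 0.0 0.0 rows 2
q [ 0.99  0.28 -1.15  1.92  0.27  1.12  1.24]
blue open [[0.707, 0.262], [0.703, 0.159], [0.583, 0.159], [0.585, 0.265]] [0.644 0.211]
grey open [[0.7, 0.055], [0.694, -0.042], [0.576, -0.036], [0.578, 0.062]] [0.637 0.01 ]
```

```bash
python3 -m inch '-9.1 -13.9 4.7 0 0 .02 5.5;-9.1 -13.9 4.7 0 0 .02 5.5;-9.1 -13.9 4.7 0 0 .02 5.5;-9.1 -13.9 4.7 0 0 .02 5.5'; python3 -m inch '-9.3 -16.3 7 0 0 0 5.5;-9.3 -16.3 7 0 0 0 5.5;-9.3 -16.3 7 0 0 0 5.5;-9.3 -16.3 7 0 0 0 5.5;-9.3 -16.3 7 0 0 0 5.5'; python3 p.py "0.589 -0.3705 0.09 3.055 0" "0.589 -0.3705 0.032 3.055 0"
python3 - <<'E'
from h import *
f=snap('top','t5.png',(310,115,450,255),4)
for q in('brass_1','steel_1'):
    print(q,[(np.round(d['pixel']).tolist(),round(d['p'],2),unproj(f,d['pixel'],.03)[:2].round(3).tolist()) for d in env.find_in(q,'top')])
E
```

```text
clock: 24.25
position: [0.5124, -0.2009, 0.2638]
eef_rot: [0.127, 3.139, 0.016]
wrist_force: [-0.7, -0.6, -0.2]
grip_width: 0.0548
clock: 24.75
position: [0.593, -0.3745, 0.1872]
eef_rot: [-0.134, -3.136, -0.016]
wrist_force: [-0.9, -0.1, -1.1]
grip_width: 0.055
clock 24.75 tip [ 0.5929 -0.3739  0.1212] yaw 3.056 F [-0.9 -0.1 -1.1] w 0.055
0.589 -0.3705 0.09 3.055 0 -> 0.43 0.34 3.12 0.01 -0.003 0.001 rows 1
0.589 -0.3705 0.032 3.055 0 -> 0.0 0.0 5.8 0.0 0.0 0.0 rows 2
q [ 0.96  0.81 -0.85  1.42  0.61  1.2   1.52]
brass_1 [([424.0, 199.0], 0.85, [0.506, -0.374]), ([388.0, 217.0], 0.83, [0.459, -0.282]), ([416.0, 172.0], 0.45, [0.575, -0.354]), ([386.0, 107.0], 0.18, [0.743, -0.276])]
steel_1 [([383.0, 184.0], 0.49, [0.543, -0.27])]
```

```bash
python3 -m inch '.4 .3 4 0 0 0 5.5;.4 .3 8.9 0 0 0 5.5;.4 .3 8.9 0 0 0 5.5'; python3 -m inch '0 0 0 0 0 0 1;0 0 0 0 0 0 1;0 0 0 0 0 0 1;0 0 0 0 0 0 1;0 0 0 0 0 0 1' 25; python3 -m inch '0 0 -5 0 0 0 1;0 0 -10 0 0 0 1;0 0 -10 0 0 0 1'; python3 p.py "0.42 -0.14 0.132 3.055 0" "0.42 -0.14 0.034 3.055 0"
```

```text
clock: 25.2
position: [0.587, -0.36, 0.0974]
eef_rot: [-0.117, -3.131, -0.025]
wrist_force: [-1.0, 0.2, -0.2]
grip_width: 0.0551
clock: 25.7
position: [0.5878, -0.3606, 0.0991]
eef_rot: [-0.118, -3.134, -0.023]
wrist_force: [-1.1, -1.8, 6.1]
grip_width: 0.0233
clock: 26.0
position: [0.5917, -0.3621, 0.2071]
eef_rot: [0.118, 3.135, 0.018]
wrist_force: [0.9, 0.7, -0.8]
grip_width: 0.0232
clock 26.0 tip [ 0.592  -0.3614  0.1411] yaw 3.066 F [ 0.9  0.7 -0.8] w 0.0232
0.42 -0.14 0.132 3.055 0 -> 18.79 20.85 1.07 0.012 0.004 0.011 rows 6
0.42 -0.14 0.034 3.055 0 -> 0.0 0.0 9.8 0.0 0.0 0.0 rows 2
q [ 0.97  0.78 -0.87  1.43  0.6   1.21  1.52]
```

```bash
python3 -m inch '9 10 0 0 0 0 1;18.8 20.8 1.1 .01 0 .01 1;18.8 20.8 1.1 .01 0 .01 1;18.8 20.8 1.1 .01 0 .01 1;18.8 20.8 1.1 .01 0 .01 1'; python3 -m inch '2 1.5 3 0 0 0 1;0 0 0 0 0 0 1'; python3 p.py "0.42 -0.14 0.07 3.055 0" "0.42 -0.14 0.034 3.055 0"
```

```text
clock: 26.5
position: [0.4356, -0.1616, 0.1982]
eef_rot: [0.134, 3.134, 0.002]
wrist_force: [1.2, 0.1, -1.9]
grip_width: 0.0236
clock: 26.7
position: [0.4171, -0.1543, 0.1883]
eef_rot: [-0.112, -3.113, -0.004]
wrist_force: [-0.8, -0.2, -2.8]
grip_width: 0.0236
clock 26.7 tip [ 0.4154 -0.154   0.1223] yaw 3.07 F [-0.8 -0.2 -2.8] w 0.0236
0.42 -0.14 0.07 3.055 0 -> -0.32 1.44 5.23 0.002 -0.026 0.015 rows 2
0.42 -0.14 0.034 3.055 0 -> 0.0 0.0 3.6 0.0 0.0 0.0 rows 1
q [ 1.    0.48 -1.    2.05  0.5   0.92  1.22]
```

```bash
python3 -m inch '-.3 1.4 2.6 0 -.03 .01 1;-.3 1.4 5.2 0 -.03 .01 1;-.3 1.4 5.2 0 -.03 .01 1;-.3 1.4 5.2 0 -.03 .01 1'; python3 -m inch '0 0 1.8 0 0 0 1;0 0 3.6 0 0 0 1;0 0 3.6 0 0 0 1'; python3 p.py "0.42 -0.1398 0.034 3.055 0" "0.4408 -0.1416 0.034 3.055 0" "0.4608 -0.1433 0.034 3.055 0" "0.4807 -0.145 0.034 3.055 0"
```

```text
clock: 27.1
position: [0.4199, -0.1402, 0.1367]
eef_rot: [0.128, 3.136, 0.003]
wrist_force: [-0.2, 0.4, -0.6]
grip_width: 0.0236
clock: 27.4
position: [0.4201, -0.1404, 0.1006]
eef_rot: [0.129, 3.136, 0.003]
wrist_force: [-0.2, 1.4, -0.6]
grip_width: 0.0237
clock 27.4 tip [ 0.4203 -0.1403  0.0346] yaw 3.06 F [-0.2  1.4 -0.6] w 0.0237
0.42 -0.1398 0.034 3.055 0 -> 0.02 0.06 0.06 0.002 0.003 0.005 rows 1
0.4408 -0.1416 0.034 3.055 0 -> -2.09 0.0 0.0 0.0 0.0 0.0 rows 1
0.4608 -0.1433 0.034 3.055 0 -> -2.01 0.0 0.0 0.0 0.0 0.0 rows 1
0.4807 -0.145 0.034 3.055 0 -> -2.0 0.0 0.0 0.0 0.0 0.0 rows 1
q [ 0.85  0.58 -0.86  2.16  0.7   0.7   1.01]
```

```bash
python3 -m inch '-.5 .05 .05 0 0 0 1;-1 .05 .05 0 0 0 1;-1.5 .05 .05 0 0 0 1;-2 .05 .05 0 0 0 1';python3 -m inch '-.3 0 0 0 0 0 1;-.6 0 0 0 0 0 1;-.9 0 0 0 0 0 1;-1.2 0 0 0 0 0 1;-1.2 0 0 0 0 0 1'; python3 -m inch '-.3 0 0 0 0 0 1;-.6 0 0 0 0 0 1;-.9 0 0 0 0 0 1'; python3 p.py
```

```text
clock: 27.8
position: [0.4411, -0.1417, 0.1007]
eef_rot: [0.129, 3.135, 0.003]
wrist_force: [0.2, 0.1, -1.4]
grip_width: 0.0232
clock: 28.3
position: [0.4533, -0.1426, 0.1007]
eef_rot: [0.129, 3.135, 0.003]
wrist_force: [0.4, 0.1, -1.1]
grip_width: 0.0234
clock: 28.6
position: [0.4606, -0.1426, 0.1003]
eef_rot: [0.128, 3.139, 0.004]
wrist_force: [-6.5, 3.0, 7.5]
grip_width: 0.0234
clock 28.6 tip [ 0.4607 -0.1424  0.0343] yaw 3.06 F [-6.5  3.   7.5] w 0.0234
q [ 0.81  0.63 -0.85  2.06  0.69  0.76  1.02]
```

```bash
python3 -m inch '-.3 0 0 0 0 0 1;-.5 0 0 0 0 0 1;-.5 0 0 0 0 0 1'; python3 p.py "0.41 -0.138 0.04 3.055 0" "0.41 -0.138 0.20 3.055 0" "0.5 -0.05 0.20 3.055 0" "0.635 0.205 0.20 3.055 0"
```

```text
clock: 28.9
position: [0.4634, -0.1426, 0.1004]
eef_rot: [-0.127, -3.134, -0.002]
wrist_force: [-11.7, 1.7, 15.1]
grip_width: 0.0235
clock 28.9 tip [ 0.4631 -0.1425  0.0344] yaw 3.06 F [-11.7   1.7  15.1] w 0.0235
0.41 -0.138 0.04 3.055 0 -> 5.36 0.03 -0.53 0.001 -0.005 0.005 rows 2
0.41 -0.138 0.20 3.055 0 -> 0.0 0.0 -16.0 0.0 0.0 0.0 rows 4
0.5 -0.05 0.20 3.055 0 -> -8.21 9.55 0.0 0.0 0.0 0.0 rows 3
0.635 0.205 0.20 3.055 0 -> -11.24 26.57 0.0 0.0 0.0 0.0 rows 6
q [ 0.81  0.63 -0.85  2.05  0.69  0.77  1.02]
```

Blocked with its centre about 8 mm short of the mouth: at 12 N push it tips rather than advances, as a 50 mm flange would. It goes into the blue box.

```bash
python3 -m inch '2.5 0 -.2 0 0 0 1;5.3 0 -.5 0 0 0 1;5.3 0 -4 0 0 0 1'; python3 -m inch '0 0 -5 0 0 0 1;0 0 -10 0 0 0 1;0 0 -12 0 0 0 1;0 0 -12 0 0 0 1'; python3 p.py "0.5 -0.05 0.20 3.055 0" "0.635 0.205 0.20 3.055 0" "0.642 0.211 0.13 3.055 0"
```

```text
clock: 29.2
position: [0.4048, -0.1382, 0.138]
eef_rot: [-0.126, -3.125, -0.002]
wrist_force: [0.6, -1.4, -1.1]
grip_width: 0.0236
clock: 29.6
position: [0.4083, -0.1387, 0.2608]
eef_rot: [-0.127, -3.13, 0.002]
wrist_force: [-0.1, 1.0, -1.9]
grip_width: 0.0232
clock 29.6 tip [ 0.4076 -0.1387  0.1948] yaw 3.061 F [-0.1  1.  -1.9] w 0.0232
0.5 -0.05 0.20 3.055 0 -> -8.42 9.58 -0.61 -0.001 -0.009 0.006 rows 3
0.635 0.205 0.20 3.055 0 -> -11.24 26.57 0.0 0.0 0.0 0.0 rows 6
0.642 0.211 0.13 3.055 0 -> -0.65 0.66 7.0 0.0 0.0 0.0 rows 2
q [ 1.1   0.35 -1.11  2.    0.37  1.03  1.31]
```

```bash
python3 -m inch '-8.4 9.6 -.6 0 0 0 1;-8.4 9.6 -.6 0 0 0 1;-8.4 9.6 -.6 0 0 0 1;-8.4 9.6 -.6 0 0 0 1'; python3 -m inch '-5.6 13.3 0 0 0 0 1;-5.6 13.3 0 0 0 0 1;-9.4 22 0 0 0 0 1;-11.2 26.5 0 0 0 0 1;-11.2 26.5 0 0 0 0 1'; python3 -m inch '0 0 0 0 0 0 1;0 0 0 0 0 0 1'; python3 p.py "0.642 0.211 0.13 3.055 0" "0.642 0.211 0.054 3.055 0"
```

```text
clock: 30.0
position: [0.5019, -0.0459, 0.2653]
eef_rot: [-0.119, -3.131, -0.003]
wrist_force: [0.2, -0.3, -0.7]
grip_width: 0.0235
clock: 30.5
position: [0.6148, 0.173, 0.2629]
eef_rot: [-0.12, -3.129, 0.0]
wrist_force: [1.2, -1.2, -2.0]
grip_width: 0.0235
clock: 30.7
position: [0.6141, 0.1741, 0.2608]
eef_rot: [-0.115, -3.127, 0.002]
wrist_force: [-0.4, -0.7, -2.1]
grip_width: 0.0231
clock 30.7 tip [0.6133 0.174  0.1948] yaw 3.068 F [-0.4 -0.7 -2.1] w 0.0231
0.642 0.211 0.13 3.055 0 -> -2.59 3.9 6.44 -0.002 -0.012 0.013 rows 2
0.642 0.211 0.054 3.055 0 -> 0.0 0.0 7.6 0.0 0.0 0.0 rows 2
q [ 0.2   0.66 -0.93  1.51  0.54  1.25  0.7 ]
```

```bash
python3 -m inch '-2.6 3.9 3 0 -.01 .01 1;-2.6 3.9 6.4 0 -.01 .01 1;-2.6 3.9 6.4 0 -.01 .01 1;-2.6 3.9 6.4 0 -.01 .01 1'; python3 -m inch '0 0 2 0 0 0 1;0 0 4 0 0 0 1;0 0 6 0 0 0 1;0 0 7.5 0 0 0 1;0 0 7.5 0 0 0 1';python3 p.py "0.642 0.211 0.054 3.055 0"
```

```text
clock: 31.1
position: [0.6417, 0.2086, 0.1957]
eef_rot: [-0.134, -3.134, 0.006]
wrist_force: [0.5, 0.4, -0.5]
grip_width: 0.0235
clock: 31.6
position: [0.6412, 0.2065, 0.1201]
eef_rot: [-0.136, -3.133, 0.008]
wrist_force: [-0.4, -0.0, -1.7]
grip_width: 0.0233
clock 31.6 tip [0.6408 0.2062 0.0541] yaw 3.055 F [-0.4 -0.  -1.7] w 0.0233
0.642 0.211 0.054 3.055 0 -> -0.04 0.45 0.01 -0.006 -0.005 -0.0 rows 1
q [ 0.09  0.84 -0.83  1.56  0.68  1.06  0.57]
```

```bash
python3 -m inch '0 .2 .2 0 0 0 1;0 .2 .3 0 0 0 1;0 .2 .3 0 0 0 4;0 .2 .3 0 0 0 4;0 .2 .3 0 0 0 4'; python3 -m inch '0 0 -5 0 0 0 4;0 0 -10 0 0 0 4;0 0 -14 0 0 0 4;0 0 -14 0 0 0 4'; python3 p.py "0.54 -0.1 0.2 3.055 0" "0.5378 -0.2807 0.13 3.055 0"
```

```text
clock: 32.1
position: [0.6415, 0.2087, 0.1176]
eef_rot: [-0.136, -3.134, 0.008]
wrist_force: [0.1, 1.0, 0.2]
grip_width: 0.039
clock: 32.5
position: [0.6439, 0.2117, 0.2647]
eef_rot: [0.136, 3.135, 0.0]
wrist_force: [0.8, 0.7, -0.0]
grip_width: 0.0395
clock 32.5 tip [0.6441 0.2117 0.1987] yaw 3.055 F [ 0.8  0.7 -0. ] w 0.0395
0.54 -0.1 0.2 3.055 0 -> 7.66 -31.95 -0.16 0.0 0.004 0.0 rows 7
0.5378 -0.2807 0.13 3.055 0 -> -1.34 -18.02 7.0 0.0 0.0 0.0 rows 4
q [ 0.12  0.71 -0.91  1.41  0.56  1.29  0.66]
```

Now toward the steel coupler, looking (detector plus crop) on the way.

```bash
python3 -m inch '2 -8 0 0 0 0 5.5;4 -16 0 0 0 0 5.5;6 -22 0 0 0 0 5.5;6 -22 0 0 0 0 5.5;6 -22 0 0 0 0 5.5'; python3 -m inch '0 -7 0 0 0 0 5.5;0 -7 0 0 0 0 5.5'; python3 p.py "0.5378 -0.2807 0.13 3.055 0" "0.5378 -0.2807 0.033 3.055 0";python3 - <<'E'
from h import *
f=snap('top','t6.png',(150,100,450,260),2.6)
for q in('brass_1','steel_1'):
    print(q,[(np.round(d['pixel']).tolist(),round(d['p'],2),unproj(f,d['pixel'],.03)[:2].round(3).tolist()) for d in env.find_in(q,'top')])
E
```

```text
clock: 33.0
position: [0.5637, -0.007, 0.2638]
eef_rot: [0.142, 3.136, -0.004]
wrist_force: [-0.4, 0.2, -0.5]
grip_width: 0.0548
clock: 33.2
position: [0.5565, -0.0812, 0.2635]
eef_rot: [0.148, 3.137, -0.008]
wrist_force: [-1.3, -0.1, 0.9]
grip_width: 0.0552
clock 33.2 tip [ 0.5566 -0.0815  0.1975] yaw 3.047 F [-1.3 -0.1  0.9] w 0.0552
0.5378 -0.2807 0.13 3.055 0 -> -0.0 -20.0 6.85 -0.005 0.002 -0.008 rows 5
0.5378 -0.2807 0.033 3.055 0 -> 0.0 0.0 9.7 0.0 0.0 0.0 rows 2
q [ 0.72  0.55 -0.99  1.71  0.5   1.16  1.07]
brass_1 [([196.0, 143.0], 0.69, [0.639, 0.211])]
steel_1 []
```

View pics/t6.png

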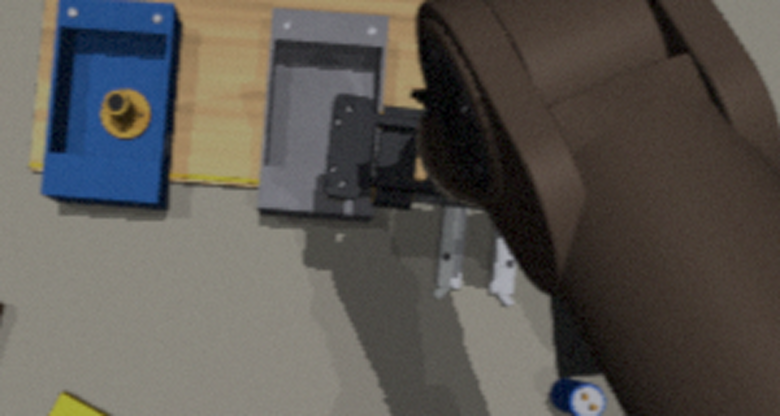

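The brass coupler stands in the blue box at ~(125,113). Now steel.

```bash
python3 -m inch '0 -7 2 0 0 0 5.5;0 -14 4 0 0 0 5.5;0 -20 6.8 0 0 0 5.5;0 -20 6.8 0 0 0 5.5;0 -20 6.8 0 0 0 5.5';python3 -m inch '0 0 0 0 0 0 5.5'; python3 p.py "0.5378 -0.2807 0.08 3.055 0" "0.5378 -0.2807 0.033 3.055 0";python3 - <<'E'
from h import *
for c in('top','scene'):
  f=snap(c)
  for q in('brass_1','steel_1'):
    print(q,[(np.round(d['pixel']).tolist(),round(d['p'],2),unproj(f,d['pixel'],.03)[:2].round(3).tolist()) for d in env.find_in(q,c)])
E
```

```text
clock: 33.85
position: [0.5365, -0.2831, 0.1934]
eef_rot: [-0.157, -3.136, 0.007]
wrist_force: [0.3, 0.6, -0.4]
grip_width: 0.0549
clock: 33.95
position: [0.5363, -0.2838, 0.1924]
eef_rot: [-0.16, -3.135, 0.005]
wrist_force: [-0.5, 0.6, -0.1]
grip_width: 0.0549
clock 33.95 tip [ 0.5361 -0.284   0.1264] yaw 3.04 F [-0.5  0.6 -0.1] w 0.0549
0.5378 -0.2807 0.08 3.055 0 -> -0.13 0.34 4.64 -0.003 -0.003 -0.015 rows 1
0.5378 -0.2807 0.033 3.055 0 -> 0.0 0.0 4.7 0.0 0.0 0.0 rows 1
q [ 0.98  0.68 -0.91  1.68  0.6   1.09  1.35]
brass_1 [([198.0, 144.0], 0.8, [0.636, 0.207]), ([421.0, 202.0], 0.69, [0.497, -0.366]), ([332.0, 112.0], 0.66, [0.727, -0.139]), ([386.0, 219.0], 0.61, [0.454, -0.276]), ([385.0, 109.0], 0.34, [0.736, -0.275])]
steel_1 [([388.0, 215.0], 0.41, [0.464, -0.283])]
brass_1 [([290.0, 228.0], 0.7, [0.613, 0.198]), ([150.0, 169.0], 0.56, [0.52, -0.365]), ([181.0, 170.0], 0.5, [0.48, -0.264])]
steel_1 [([164.0, 178.0], 0.54, [0.55, -0.282])]
```

```bash
python3 -m inch '-.1 .3 4.6 0 0 -.01 5.5;-.1 .3 4.6 0 0 -.01 5.5'; python3 -m inch '0 0 3 0 0 0 5.5;0 0 4.7 0 0 0 5.5;0 0 4.7 0 0 0 5.5';python3 p.py; python3 -m inch '0 0 0 0 0 0 1;0 0 0 0 0 0 1;0 0 0 0 0 0 1;0 0 0 0 0 0 1;0 0 0 0 0 0 1' 25;python3 p.py; python3 -m inch '0 0 -4 0 0 0 1;0 0 -7 0 0 0 1;0 0 -7 0 0 0 1'; python3 p.py "0.46 -0.20 0.105 3.055 0" "0.42 -0.14 0.105 3.055 0" "0.42 -0.14 0.034 3.055 0"
```

```text
clock: 34.45
position: [0.5368, -0.2762, 0.145]
eef_rot: [-0.131, -3.133, 0.003]
wrist_force: [-1.6, -0.9, -0.4]
grip_width: 0.055
clock: 34.75
position: [0.5354, -0.2759, 0.0967]
eef_rot: [-0.131, -3.13, 0.002]
wrist_force: [0.1, -0.6, 1.0]
grip_width: 0.0549
clock 34.75 tip [ 0.5348 -0.276   0.0307] yaw 3.058 F [ 0.1 -0.6  1. ] w 0.0549
q [ 0.93  0.78 -0.84  1.76  0.71  0.94  1.27]
clock: 35.25
position: [0.5357, -0.2763, 0.0974]
eef_rot: [-0.131, -3.131, 0.003]
wrist_force: [-1.7, -0.5, 2.7]
grip_width: 0.0233
clock 35.25 tip [ 0.5352 -0.2764  0.0314] yaw 3.058 F [-1.7 -0.5  2.7] w 0.0233
q [ 0.93  0.78 -0.84  1.76  0.71  0.94  1.27]
clock: 35.55
position: [0.5385, -0.2761, 0.1716]
eef_rot: [-0.131, -3.137, 0.006]
wrist_force: [0.8, 0.1, -1.3]
grip_width: 0.0233
clock 35.55 tip [ 0.5384 -0.2764  0.1056] yaw 3.058 F [ 0.8  0.1 -1.3] w 0.0233
0.46 -0.20 0.105 3.055 0 -> 8.46 6.93 0.05 -0.004 -0.002 0.003 rows 3
0.42 -0.14 0.105 3.055 0 -> 4.5 5.63 0.0 0.0 0.0 0.0 rows 2
0.42 -0.14 0.034 3.055 0 -> 0.0 0.0 7.1 0.0 0.0 0.0 rows 2
q [ 0.96  0.7  -0.9   1.71  0.63  1.05  1.34]
```

```bash
python3 -m inch '4.2 3.5 0 0 0 0 1;8.5 7 0 0 0 0 1;10.8 9.8 0 0 0 0 1;13 12.6 0 0 0 0 1;13 12.6 0 0 0 0 1'; python3 -m inch '0 0 0 0 0 0 1;0 0 0 0 0 0 1'; python3 p.py "0.42 -0.14 0.07 3.055 0" "0.42 -0.14 0.0325 3.055 0"
```

```text
clock: 36.05
position: [0.4162, -0.1363, 0.171]
eef_rot: [-0.123, -3.134, 0.006]
wrist_force: [1.2, -0.1, -0.7]
grip_width: 0.0236
clock: 36.25
position: [0.4162, -0.1365, 0.1708]
eef_rot: [-0.123, -3.134, 0.006]
wrist_force: [-0.1, -0.4, -1.7]
grip_width: 0.0235
clock 36.25 tip [ 0.4158 -0.1368  0.1048] yaw 3.063 F [-0.1 -0.4 -1.7] w 0.0235
0.42 -0.14 0.07 3.055 0 -> -0.43 -0.3 3.48 -0.004 -0.005 0.008 rows 1
0.42 -0.14 0.0325 3.055 0 -> 0.0 0.0 3.75 0.0 0.0 0.0 rows 1
q [ 0.97  0.49 -1.01  2.1   0.56  0.86  1.12]
```

```bash
python3 -m inch '-.4 -.3 3.5 0 0 .01 1;-.4 -.3 3.5 0 0 .01 1;-.4 -.3 3.5 0 0 .01 1'; python3 -m inch '0 0 2 0 0 0 1;0 0 3.7 0 0 0 1;0 0 3.7 0 0 0 1'; python3 p.py "0.42 -0.1398 0.0325 3.055 0" "0.6 -0.1555 .0325 3.055 0"
```

```text
clock: 36.55
position: [0.4196, -0.14, 0.1356]
eef_rot: [-0.139, -3.131, 0.004]
wrist_force: [0.4, 0.4, -0.7]
grip_width: 0.0234
clock: 36.85
position: [0.4192, -0.1401, 0.0983]
eef_rot: [-0.139, -3.13, 0.003]
wrist_force: [-0.3, -0.2, -0.8]
grip_width: 0.0236
clock 36.85 tip [ 0.4186 -0.1402  0.0323] yaw 3.053 F [-0.3 -0.2 -0.8] w 0.0236
0.42 -0.1398 0.0325 3.055 0 -> -0.08 0.04 -0.02 -0.002 -0.008 -0.002 rows 1
0.6 -0.1555 .0325 3.055 0 -> -18.07 -0.01 0.0 0.0 0.0 0.0 rows 4
q [ 0.86  0.6  -0.88  2.15  0.71  0.72  0.98]
```

```bash
python3 -m inch '-.5 .03 0 0 0 0 1;-1 .03 0 0 0 0 1;-1.5 .03 0 0 0 0 1;-2.2 .03 0 0 0 0 1;-2.9 .03 0 0 0 0 1';python3 -m inch '-.4 0 0 0 0 0 1;-.8 0 0 0 0 0 1;-1.2 0 0 0 0 0 1;-1.6 0 0 0 0 0 1;-1.6 0 0 0 0 0 1'; python3 p.py
```

```text
clock: 37.35
position: [0.4489, -0.1425, 0.0984]
eef_rot: [-0.139, -3.13, 0.004]
wrist_force: [0.5, -0.1, -1.6]
grip_width: 0.0235
clock: 37.85
position: [0.4654, -0.1435, 0.0982]
eef_rot: [-0.138, -3.131, 0.002]
wrist_force: [0.7, 1.5, -2.7]
grip_width: 0.0232
clock 37.85 tip [ 0.4649 -0.1435  0.0322] yaw 3.053 F [ 0.7  1.5 -2.7] w 0.0232
q [ 0.81  0.65 -0.86  2.05  0.71  0.78  0.99]
```

```bash
python3 -m inch '-.5 0 0 0 0 0 1;-1 0 0 0 0 0 1;-1.5 0 0 0 0 0 1;-2 0 0 0 0 0 1;-2 0 0 0 0 0 1';python3 -m inch '-.7 0 0 0 0 0 1;-1.4 0 0 0 0 0 1;-2.1 0 0 0 0 0 1;-2.8 0 0 0 0 0 1;-3.5 0 0 0 0 0 1'; python3 p.py "0.6 -0.1555 .0325 3.055 0"
```

```text
clock: 38.35
position: [0.4862, -0.1454, 0.0981]
eef_rot: [-0.139, -3.132, 0.002]
wrist_force: [0.4, 0.4, -0.2]
grip_width: 0.0232
clock: 38.85
position: [0.5218, -0.1485, 0.0979]
eef_rot: [-0.139, -3.132, 0.002]
wrist_force: [0.2, 0.0, -0.7]
grip_width: 0.0236
clock 38.85 tip [ 0.5214 -0.1486  0.0319] yaw 3.053 F [ 0.2  0.  -0.7] w 0.0236
0.6 -0.1555 .0325 3.055 0 -> -7.85 -0.01 -0.11 -0.002 -0.007 -0.002 rows 2
q [ 0.76  0.71 -0.85  1.92  0.71  0.85  1.02]
```

```bash
python3 -m inch '-1 0 0 0 0 0 1;-2 0 -.05 0 0 0 1;-3 0 -.05 0 0 0 1;-4 0 -.1 0 0 0 1;-5 0 -.1 0 0 0 1';python3 -m inch '-.7 0 0 0 0 0 1;-1.4 0 0 0 0 0 1;-2.1 0 0 0 0 0 1;-2.8 0 0 0 0 0 1;-3.3 0 0 0 0 0 1';python3 p.py; python3 -m inch '0 0 0 0 0 0 4.5;0 0 0 0 0 0 4.5;0 0 0 0 0 0 4.5;0 0 -2 0 0 0 4.5;0 0 -5 0 0 0 4.5';python3 -m inch '0 0 -5 0 0 0 5.5;0 0 -5 0 0 0 5.5;0 0 -5 0 0 0 5.5'; python3 p.py "0.5114 -0.378 0.13 3.055 0"
```

```text
clock: 39.35
position: [0.5726, -0.153, 0.0986]
eef_rot: [-0.139, -3.132, 0.002]
wrist_force: [-0.2, 0.7, 0.1]
grip_width: 0.0235
clock: 39.85
position: [0.606, -0.1559, 0.0984]
eef_rot: [-0.139, -3.132, 0.002]
wrist_force: [-0.7, 0.4, -1.9]
grip_width: 0.0236
clock 39.85 tip [ 0.6056 -0.156   0.0324] yaw 3.053 F [-0.7  0.4 -1.9] w 0.0236
q [ 0.68  0.8  -0.82  1.7   0.7   0.96  1.07]
clock: 40.35
position: [0.6049, -0.156, 0.1474]
eef_rot: [-0.138, -3.129, 0.001]
wrist_force: [0.5, -0.9, 0.2]
grip_width: 0.0446
clock: 40.65
position: [0.6058, -0.1561, 0.1987]
eef_rot: [-0.139, -3.131, 0.003]
wrist_force: [-0.3, -1.1, -0.7]
grip_width: 0.0544
clock 40.65 tip [ 0.6053 -0.1562  0.1327] yaw 3.053 F [-0.3 -1.1 -0.7] w 0.0544
0.5114 -0.378 0.13 3.055 0 -> 7.43 -22.94 0.37 -0.002 -0.008 -0.002 rows 5
q [ 0.73  0.7  -0.9   1.62  0.59  1.13  1.15]
```

```bash
python3 -m inch '0 -8 0 0 0 0 5.5;1 -16 0 0 0 0 5.5;1 -18 0 0 0 0 5.5;1 -18 0 0 0 0 5.5;1 -18 0 0 0 0 5.5'; python3 p.py "0.5114 -0.378 0.13 3.055 0";python3 - <<'E'
from h import *
f=snap('top','t7.png',(310,115,450,255),4)
for c in('top','scene'):
  if c=='scene': f=snap(c)
  for q in('brass_1','steel_1'):
    print(q,[(np.round(d['pixel']).tolist(),round(d['p'],2),unproj(f,d['pixel'],.03)[:2].round(3).tolist()) for d in env.find_in(q,c)])
E
```

```text
clock: 41.15
position: [0.5769, -0.3414, 0.1963]
eef_rot: [-0.152, -3.126, 0.006]
wrist_force: [-0.6, -0.2, -0.1]
grip_width: 0.0551
clock 41.15 tip [ 0.5761 -0.3416  0.1303] yaw 3.044 F [-0.6 -0.2 -0.1] w 0.0551
0.5114 -0.378 0.13 3.055 0 -> 6.16 -4.28 0.12 -0.004 -0.011 -0.011 rows 2
q [ 0.96  0.76 -0.88  1.5   0.62  1.18  1.45]
brass_1 [([383.0, 218.0], 0.77, [0.456, -0.27]), ([372.0, 254.0], 0.61, [0.366, -0.243]), ([198.0, 147.0], 0.58, [0.627, 0.206]), ([425.0, 199.0], 0.5, [0.507, -0.377])]
steel_1 [([339.0, 150.0], 0.48, [0.627, -0.156])]
brass_1 [([145.0, 169.0], 0.68, [0.529, -0.378]), ([181.0, 168.0], 0.54, [0.467, -0.276]), ([290.0, 228.0], 0.48, [0.614, 0.198]), ([383.0, 246.0], 0.18, [0.569, 0.448])]
steel_1 [([182.0, 196.0], 0.43, [0.614, -0.164])]
```

View pics/t7.png

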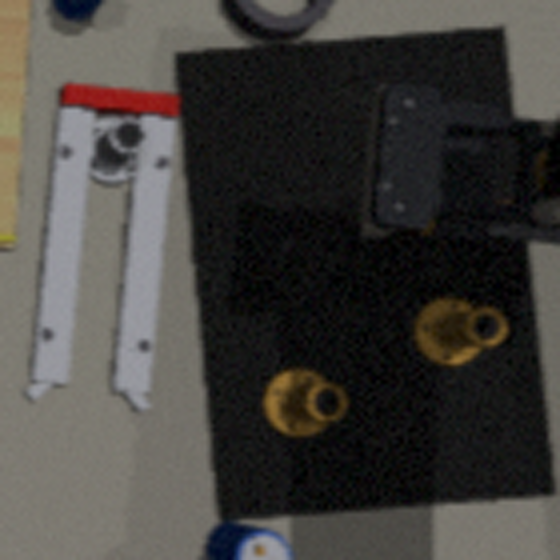

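Steel coupler is inside the rail near the red block (~(113,150)). The two brass ones haven't moved, at (449,332) and (299,403).

```bash
python3 -m inch '6.2 -4.3 .1 0 -.01 -.01 5.5;6.2 -4.3 .1 0 -.01 -.01 5.5;6.2 -4.3 .1 0 -.01 -.01 5.5';python3 -m inch '0 0 0 0 0 0 5.5'; python3 p.py "0.5114 -0.378 0.08 3.055 0" "0.5114 -0.378 0.032 3.055 0"
```

```text
clock: 41.75
position: [0.5116, -0.3723, 0.1978]
eef_rot: [-0.124, -3.138, 0.005]
wrist_force: [0.4, 0.4, 0.1]
grip_width: 0.0551
clock: 41.85
position: [0.5121, -0.3714, 0.1982]
eef_rot: [-0.123, -3.139, 0.005]
wrist_force: [-0.0, 0.1, 0.0]
grip_width: 0.0553
clock 41.85 tip [ 0.512  -0.3716  0.1322] yaw 3.063 F [-0.   0.1  0. ] w 0.0553
0.5114 -0.378 0.08 3.055 0 -> 0.01 -0.65 5.22 -0.003 -0.0 0.008 rows 2
0.5114 -0.378 0.032 3.055 0 -> 0.0 0.0 4.8 0.0 0.0 0.0 rows 1
q [ 1.1   0.71 -0.91  1.61  0.61  1.13  1.53]
```

```bash
python3 -m inch '0 -.6 5.2 0 0 0 5.5;0 -.6 5.2 0 0 0 5.5;0 -.6 5.2 0 0 0 5.5'; python3 -m inch '0 0 3 0 0 0 5.5;0 0 4.9 0 0 0 5.5;0 0 4.9 0 0 0 5.5';python3 p.py; python3 -m inch '0 0 0 0 0 0 1;0 0 0 0 0 0 1;0 0 0 0 0 0 1;0 0 0 0 0 0 1;0 0 0 0 0 0 1' 25;python3 p.py; python3 -m inch '0 0 -4 0 0 0 1;0 0 -7.5 0 0 0 1;0 0 -7.5 0 0 0 1'; python3 p.py "0.42 -0.17 0.108 3.055 0" "0.42 -0.14 0.105 3.055 0" "0.42 -0.14 0.034 3.055 0"
```

```text
clock: 42.15
position: [0.512, -0.3761, 0.1458]
eef_rot: [-0.12, -3.137, 0.002]
wrist_force: [0.1, 0.2, 0.9]
grip_width: 0.0552
clock: 42.45
position: [0.5113, -0.3753, 0.0954]
eef_rot: [-0.118, -3.135, -0.0]
wrist_force: [-0.6, 0.5, 0.0]
grip_width: 0.0548
clock 42.45 tip [ 0.511  -0.3753  0.0294] yaw 3.066 F [-0.6  0.5  0. ] w 0.0548
q [ 1.06  0.82 -0.83  1.68  0.72  0.97  1.46]
clock: 42.95
position: [0.5115, -0.3756, 0.096]
eef_rot: [-0.119, -3.136, 0.001]
wrist_force: [-0.4, -0.1, 3.3]
grip_width: 0.0231
clock 42.95 tip [ 0.5113 -0.3756  0.03  ] yaw 3.066 F [-0.4 -0.1  3.3] w 0.0231
q [ 1.06  0.82 -0.83  1.68  0.72  0.97  1.46]
clock: 43.25
position: [0.5143, -0.3759, 0.176]
eef_rot: [0.119, 3.137, -0.005]
wrist_force: [0.7, 0.4, -1.4]
grip_width: 0.0234
clock 43.25 tip [ 0.5144 -0.3761  0.11  ] yaw 3.066 F [ 0.7  0.4 -1.4] w 0.0234
0.42 -0.17 0.108 3.055 0 -> 10.95 19.82 0.11 -0.003 0.003 0.011 rows 5
0.42 -0.14 0.105 3.055 0 -> 0.26 2.99 0.3 0.0 0.0 0.0 rows 1
0.42 -0.14 0.034 3.055 0 -> 0.0 0.0 7.1 0.0 0.0 0.0 rows 2
q [ 1.1   0.74 -0.89  1.62  0.63  1.09  1.52]
```

```bash
python3 -m inch '3 5 0 0 0 .01 1;6 10 0 0 0 .01 1;9 15 0 0 0 .01 1;11 20 0 0 0 .01 1;11.2 22.8 0 0 0 .01 1'; python3 -m inch '0 1.2 0 0 0 0 1;0 1.2 0 0 0 0 1'; python3 p.py "0.42 -0.14 0.07 3.055 0" "0.42 -0.14 0.031 3.055 0"
```

```text
clock: 43.75
position: [0.4182, -0.1436, 0.1744]
eef_rot: [0.137, 3.137, -0.006]
wrist_force: [0.5, 0.3, -2.1]
grip_width: 0.0234
clock: 43.95
position: [0.4189, -0.1297, 0.1744]
eef_rot: [0.13, 3.138, -0.007]
wrist_force: [0.8, -0.9, -0.7]
grip_width: 0.0235
clock 43.95 tip [ 0.4189 -0.13    0.1084] yaw 3.059 F [ 0.8 -0.9 -0.7] w 0.0235
0.42 -0.14 0.07 3.055 0 -> -0.19 -1.0 3.85 -0.004 0.001 0.004 rows 1
0.42 -0.14 0.031 3.055 0 -> 0.0 0.0 3.9 0.0 0.0 0.0 rows 1
q [ 0.95  0.48 -1.01  2.1   0.55  0.85  1.11]
```

```bash
python3 -m inch '-.2 -1 3.8 0 0 0 1;-.2 -1 3.8 0 0 0 1;-.2 -1 3.8 0 0 0 1'; python3 -m inch '0 0 2 0 0 0 1;0 0 3.9 0 0 0 1;0 0 3.9 0 0 0 1'; python3 p.py "0.42 -0.1398 0.031 3.055 0" "0.56 -0.152 .031 3.055 0"
```

```text
clock: 44.25
position: [0.4197, -0.1407, 0.1362]
eef_rot: [-0.132, -3.138, 0.005]
wrist_force: [0.3, 0.4, -0.5]
grip_width: 0.0237
clock: 44.55
position: [0.4195, -0.1411, 0.0969]
eef_rot: [-0.133, -3.136, 0.005]
wrist_force: [0.1, -0.0, -1.4]
grip_width: 0.0234
clock 44.55 tip [ 0.4194 -0.1413  0.0309] yaw 3.057 F [ 0.1 -0.  -1.4] w 0.0234
0.42 -0.1398 0.031 3.055 0 -> -0.04 0.13 -0.01 -0.003 -0.002 0.002 rows 1
0.56 -0.152 .031 3.055 0 -> -14.05 -0.0 0.0 0.0 0.0 0.0 rows 3
q [ 0.85  0.6  -0.87  2.16  0.72  0.71  0.98]
```

```bash
python3 -m inch '-.7 .13 0 0 0 0 1;-1.4 .13 0 0 0 0 1;-2 .13 0 0 0 0 1;-2.5 .13 0 0 0 0 1;-2.9 .13 0 0 0 0 1';python3 -m inch '-.5 0 0 0 0 0 1;-1 0 0 0 0 0 1;-1.5 0 0 0 0 0 1;-2 0 0 0 0 0 1;-2.5 0 0 0 0 0 1'; python3 p.py "0.558 -0.1518 .031 3.055 0"
```

```text
clock: 45.05
position: [0.4493, -0.1423, 0.0971]
eef_rot: [-0.134, -3.137, 0.005]
wrist_force: [-0.1, 0.8, -0.4]
grip_width: 0.0233
clock: 45.55
position: [0.4744, -0.1442, 0.097]
eef_rot: [-0.133, -3.137, 0.004]
wrist_force: [-0.1, 0.6, -1.6]
grip_width: 0.0234
clock 45.55 tip [ 0.4743 -0.1443  0.031 ] yaw 3.057 F [-0.1  0.6 -1.6] w 0.0234
0.558 -0.1518 .031 3.055 0 -> -8.39 -0.05 -0.02 -0.003 -0.002 0.002 rows 2
q [ 0.8   0.66 -0.85  2.03  0.71  0.78  1.  ]
```

```bash
python3 -m inch '-1 0 0 0 0 0 1;-2 0 0 0 0 0 1;-3 0 0 0 0 0 1;-4 0 0 0 0 0 1;-5 0 0 0 0 0 1';python3 -m inch '-.7 0 0 0 0 0 1;-1.4 0 0 0 0 0 1;-2.1 0 0 0 0 0 1;-2.8 0 0 0 0 0 1;-3.3 0 0 0 0 0 1';python3 p.py; python3 -m inch '0 0 0 0 0 0 4.5;0 0 0 0 0 0 4.5;0 0 0 0 0 0 4.5;0 0 -2 0 0 0 4.5;0 0 -5 0 0 0 4.5';python3 -m inch '0 0 -5 0 0 0 5.5;0 0 -5 0 0 0 5.5;0 0 -5 0 0 0 5.5'; python3 p.py "0.55 -0.35 0.13 3.055 0" "0.4635 -0.2802 0.13 3.055 0"
```

```text
clock: 46.05
position: [0.5253, -0.1485, 0.0969]
eef_rot: [-0.133, -3.137, 0.004]
wrist_force: [-0.1, 0.2, -0.7]
grip_width: 0.0236
clock: 46.55
position: [0.5587, -0.1514, 0.0968]
eef_rot: [-0.133, -3.137, 0.004]
wrist_force: [0.3, 0.3, -1.9]
grip_width: 0.0236
clock 46.55 tip [ 0.5586 -0.1515  0.0308] yaw 3.057 F [ 0.3  0.3 -1.9] w 0.0236
q [ 0.72  0.75 -0.83  1.83  0.71  0.89  1.04]
clock: 47.05
position: [0.5575, -0.1513, 0.1459]
eef_rot: [-0.133, -3.134, 0.003]
wrist_force: [-0.0, -0.7, -0.2]
grip_width: 0.0453
clock: 47.35
position: [0.5581, -0.1514, 0.1971]
eef_rot: [-0.133, -3.136, 0.005]
wrist_force: [-0.1, -0.3, -1.1]
grip_width: 0.0546
clock 47.35 tip [ 0.5579 -0.1516  0.1311] yaw 3.057 F [-0.1 -0.3 -1.1] w 0.0546
0.55 -0.35 0.13 3.055 0 -> -0.88 -19.86 0.17 -0.003 -0.003 0.002 rows 4
0.4635 -0.2802 0.13 3.055 0 -> 9.22 6.21 0.0 0.0 0.0 0.0 rows 3
q [ 0.79  0.64 -0.92  1.75  0.58  1.06  1.14]
```

```bash
python3 -m inch '0 -5 0 0 0 0 5.5;-.4 -10 0 0 0 0 5.5;-.9 -15 0 0 0 0 5.5;-.9 -20 0 0 0 0 5.5;-.9 -20 0 0 0 0 5.5'; python3 p.py "0.4635 -0.2802 0.13 3.055 0" "0.4635 -0.2802 0.031 3.055 0";python3 - <<'E'
from h import *
for c in('top','scene'):
  f=snap(c)
  for q in('brass_1','steel_1'):
    print(q,[(np.round(d['pixel']).tolist(),round(d['p'],2),unproj(f,d['pixel'],.03)[:2].round(3).tolist()) for d in env.find_in(q,c)])
E
```

```text
clock: 47.85
position: [0.5466, -0.3608, 0.1946]
eef_rot: [-0.151, -3.131, 0.01]
wrist_force: [-0.5, -0.3, -0.8]
grip_width: 0.0547
clock 47.85 tip [ 0.5461 -0.3612  0.1286] yaw 3.045 F [-0.5 -0.3 -0.8] w 0.0547
0.4635 -0.2802 0.13 3.055 0 -> 9.04 7.22 -0.12 -0.007 -0.007 -0.01 rows 3
0.4635 -0.2802 0.031 3.055 0 -> 0.0 0.0 9.9 0.0 0.0 0.0 rows 2
q [ 1.03  0.74 -0.88  1.55  0.61  1.15  1.49]
brass_1 [([336.0, 178.0], 0.75, [0.556, -0.15]), ([387.0, 214.0], 0.58, [0.465, -0.28]), ([196.0, 145.0], 0.51, [0.633, 0.211])]
steel_1 [([338.0, 151.0], 0.47, [0.625, -0.153]), ([190.0, 135.0], 0.21, [0.658, 0.226])]
brass_1 [([288.0, 226.0], 0.66, [0.607, 0.191]), ([194.0, 191.0], 0.54, [0.573, -0.149]), ([180.0, 166.0], 0.48, [0.459, -0.285])]
steel_1 [([180.0, 200.0], 0.6, [0.635, -0.16])]
```

```bash
python3 -m inch '3 2.4 0 0 0 0 5.5;6 4.8 0 0 0 0 5.5;9 7.2 -.1 0 0 -.01 5.5;9 7.2 -.1 0 0 -.01 5.5';python3 -m inch '0 0 0 0 0 0 5.5'; python3 p.py "0.4635 -0.2802 0.08 3.055 0" "0.4635 -0.2802 0.031 3.055 0"
```

```text
clock: 48.55
position: [0.4634, -0.2654, 0.1986]
eef_rot: [-0.103, -3.133, 0.004]
wrist_force: [1.0, -0.4, 1.0]
grip_width: 0.0551
clock: 48.65
position: [0.4633, -0.2648, 0.199]
eef_rot: [-0.1, -3.133, 0.006]
wrist_force: [0.5, -1.1, -0.1]
grip_width: 0.0551
clock 48.65 tip [ 0.4628 -0.265   0.133 ] yaw 3.078 F [ 0.5 -1.1 -0.1] w 0.0551
0.4635 -0.2802 0.08 3.055 0 -> -0.15 -1.52 5.31 -0.004 -0.007 0.023 rows 2
0.4635 -0.2802 0.031 3.055 0 -> 0.0 0.0 4.9 0.0 0.0 0.0 rows 1
q [ 1.09  0.58 -0.97  1.85  0.56  1.02  1.4 ]
```

```bash
python3 -m inch '-.1 -1.5 2 0 0 .02 5.5;-.1 -1.5 2 0 0 .02 5.5;-.1 -1.5 2 0 0 .02 5.5'; python3 p.py "0.4635 -0.2802 0.08 3.055 0" "0.4635 -0.2802 0.031 3.055 0"
```

```text
clock: 48.95
position: [0.4632, -0.2803, 0.1782]
eef_rot: [-0.133, -3.131, 0.004]
wrist_force: [0.6, 1.3, -0.2]
grip_width: 0.0548
clock 48.95 tip [ 0.4627 -0.2805  0.1122] yaw 3.057 F [ 0.6  1.3 -0.2] w 0.0548
0.4635 -0.2802 0.08 3.055 0 -> -0.05 0.03 3.22 -0.003 -0.008 0.002 rows 1
0.4635 -0.2802 0.031 3.055 0 -> 0.0 0.0 4.9 0.0 0.0 0.0 rows 1
q [ 1.09  0.61 -0.94  1.85  0.59  0.99  1.38]
```

```bash
python3 -m inch '0 0 3 0 0 0 5.5;0 0 5.5 0 0 0 5.5;0 0 8 0 0 0 5.5;0 0 8 0 0 0 5.5'; python3 -m inch '0 0 0 0 0 0 1;0 0 0 0 0 0 1;0 0 0 0 0 0 1;0 0 0 0 0 0 1;0 0 0 0 0 0 1' 25;python3 p.py; python3 -m inch '0 0 -2 0 0 0 1;0 0 -4 0 0 0 1;0 0 -4 0 0 0 1'; python3 p.py "0.42 -0.14 0.07 3.055 0" "0.42 -0.14 0.034 3.055 0"
```

```text
clock: 49.35
position: [0.4614, -0.2799, 0.0958]
eef_rot: [-0.132, -3.127, 0.001]
wrist_force: [-0.8, 0.1, -0.7]
grip_width: 0.0547
clock: 49.85
position: [0.4617, -0.2801, 0.0965]
eef_rot: [-0.132, -3.128, 0.002]
wrist_force: [-0.8, -0.8, 3.6]
grip_width: 0.0239
clock 49.85 tip [ 0.461  -0.2801  0.0305] yaw 3.057 F [-0.8 -0.8  3.6] w 0.0239
q [ 1.03  0.71 -0.85  1.92  0.71  0.85  1.28]
clock: 50.15
position: [0.4635, -0.2803, 0.1388]
eef_rot: [-0.132, -3.131, 0.004]
wrist_force: [-0.1, -0.8, -0.3]
grip_width: 0.0234
clock 50.15 tip [ 0.463  -0.2805  0.0728] yaw 3.057 F [-0.1 -0.8 -0.3] w 0.0234
0.42 -0.14 0.07 3.055 0 -> 5.51 13.61 0.28 -0.003 -0.007 0.002 rows 3
0.42 -0.14 0.034 3.055 0 -> 0.0 0.0 3.6 0.0 0.0 0.0 rows 1
q [ 1.06  0.66 -0.89  1.89  0.65  0.92  1.34]
```

```bash
python3 -m inch '2 4.5 .2 0 0 0 1;4 9 .2 0 0 0 1;5.5 13.6 .2 0 0 0 1;5.5 13.6 .2 0 0 0 1;5.5 13.6 .2 0 0 0 1'; python3 p.py "0.42 -0.14 0.0315 3.055 0"
```

```text
clock: 50.65
position: [0.4199, -0.1396, 0.1367]
eef_rot: [-0.128, -3.131, 0.005]
wrist_force: [0.5, -0.5, -1.3]
grip_width: 0.0236
clock 50.65 tip [ 0.4194 -0.1398  0.0707] yaw 3.06 F [ 0.5 -0.5 -1.3] w 0.0236
0.42 -0.14 0.0315 3.055 0 -> -0.05 -0.03 3.92 -0.004 -0.008 0.005 rows 1
q [ 0.91  0.54 -0.94  2.12  0.62  0.8   1.06]
```

```bash
python3 -m inch '0 0 2 0 0 0 1;0 0 3.9 0 0 0 1;0 0 3.9 0 0 0 1';python3 p.py "0.42 -0.1398 0.0315 3.055 0"; python3 -m inch '-.7 0 0 0 0 0 1;-1.4 0 0 0 0 0 1;-2 0 0 0 0 0 1;-2.5 0 0 0 0 0 1;-2.9 0 0 0 0 0 1';python3 -m inch '-.5 0 0 0 0 0 1;-1 0 0 0 0 0 1;-1.5 0 0 0 0 0 1;-2 0 0 0 0 0 1;-2.5 0 0 0 0 0 1'; python3 p.py "0.508 -0.1475 .0315 3.055 0"
```

```text
clock: 50.95
position: [0.4192, -0.1409, 0.0961]
eef_rot: [-0.131, -3.129, 0.005]
wrist_force: [-0.2, -0.5, 0.4]
grip_width: 0.0237
clock 50.95 tip [ 0.4186 -0.1411  0.0301] yaw 3.058 F [-0.2 -0.5  0.4] w 0.0237
0.42 -0.1398 0.0315 3.055 0 -> -0.07 0.12 -0.14 -0.003 -0.01 0.003 rows 1
q [ 0.85  0.6  -0.87  2.15  0.72  0.72  0.98]
clock: 51.45
position: [0.4489, -0.1434, 0.0961]
eef_rot: [-0.131, -3.13, 0.005]
wrist_force: [-0.3, -0.1, -1.6]
grip_width: 0.0234
clock: 51.95
position: [0.4738, -0.1446, 0.0956]
eef_rot: [-0.13, -3.129, 0.003]
wrist_force: [-0.1, 1.4, -0.9]
grip_width: 0.0234
clock 51.95 tip [ 0.4731 -0.1447  0.0296] yaw 3.059 F [-0.1  1.4 -0.9] w 0.0234
0.508 -0.1475 .0315 3.055 0 -> -3.43 -0.01 -0.22 -0.002 -0.01 0.004 rows 1
q [ 0.8   0.66 -0.85  2.03  0.71  0.79  1.  ]
```

Enters freely too. Finish the insertion, release, and go clear for a look.

```bash
python3 -m inch '-.7 0 0 0 0 0 1;-1.4 0 0 0 0 0 1;-2.1 0 0 0 0 0 1;-2.8 0 0 0 0 0 1;-3.4 0 0 0 0 0 1';python3 -m inch '0 0 0 0 0 0 1';python3 p.py; python3 -m inch '0 0 0 0 0 0 4.5;0 0 0 0 0 0 4.5;0 0 0 0 0 0 4.5;0 0 -2 0 0 0 4.5;0 0 -5 0 0 0 4.5';python3 -m inch '0 0 -5 0 0 0 5;0 0 -10 0 0 0 5;0 0 -10 0 0 0 5'; python3 -m inch '-2 -6 0 0 0 0 5;-4 -12 0 0 0 0 5;-6 -18 0 0 0 0 5;-6 -22 0 0 0 0 5;-6 -22 0 0 0 0 5'; python3 -m inch '0 0 0 0 0 0 5;0 0 0 0 0 0 5'; python3 p.py
python3 - <<'E'
from h import *
snap('top','t8.png',(150,70,450,250),2.6)
snap('scene','s8.png',(130,140,330,280),4)
E
```

```text
clock: 52.45
position: [0.5084, -0.1477, 0.0953]
eef_rot: [-0.13, -3.129, 0.003]
wrist_force: [-0.1, 0.1, -1.2]
grip_width: 0.0238
clock: 52.55
position: [0.5094, -0.1477, 0.0954]
eef_rot: [-0.13, -3.13, 0.003]
wrist_force: [0.3, 0.1, -1.4]
grip_width: 0.0234
clock 52.55 tip [ 0.5088 -0.1478  0.0294] yaw 3.058 F [ 0.3  0.1 -1.4] w 0.0234
q [ 0.77  0.7  -0.84  1.95  0.71  0.83  1.02]
clock: 53.05
position: [0.5086, -0.1476, 0.1447]
eef_rot: [-0.13, -3.127, 0.002]
wrist_force: [0.4, -0.2, -0.1]
grip_width: 0.045
clock: 53.35
position: [0.5126, -0.1468, 0.2509]
eef_rot: [-0.13, -3.136, 0.004]
wrist_force: [0.8, 0.4, -0.6]
grip_width: 0.0501
clock: 53.85
position: [0.5531, -0.376, 0.2503]
eef_rot: [-0.137, -3.134, 0.007]
wrist_force: [0.7, -0.9, -0.5]
grip_width: 0.0499
clock: 54.05
position: [0.5525, -0.3767, 0.2494]
eef_rot: [-0.14, -3.133, 0.005]
wrist_force: [0.4, 0.9, 0.1]
grip_width: 0.05
clock 54.05 tip [ 0.5521 -0.3769  0.1834] yaw 3.052 F [0.4 0.9 0.1] w 0.05
q [ 1.04  0.71 -0.91  1.45  0.58  1.26  1.55]
```

View pics/t8.png

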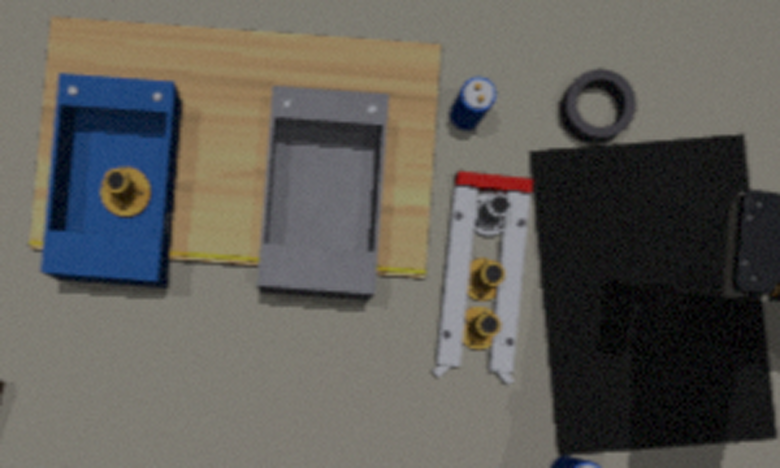

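View pics/s8.png

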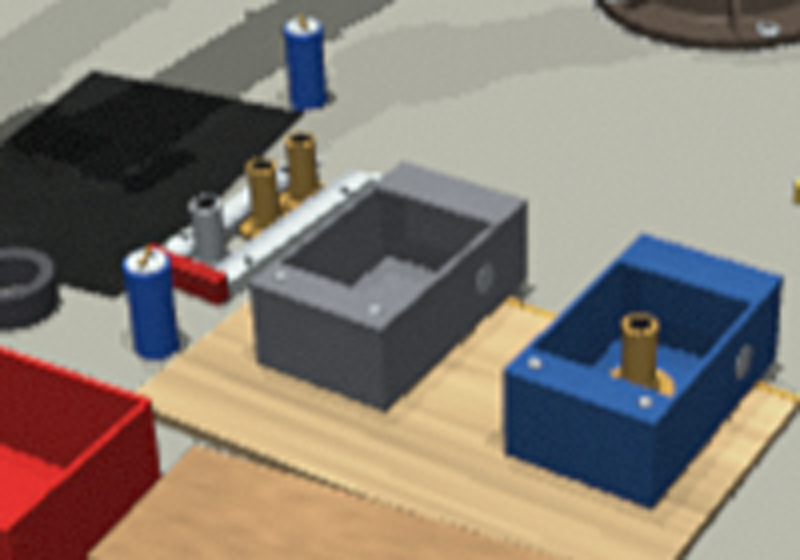

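Run:
```python
from h import *
for c in('top','scene'):
  f=snap(c)
  for q in('brass_1','steel_1'):
    print(c,q,[(np.round(d['pixel']).tolist(),round(d['p'],2),unproj(f,d['pixel'],.03)[:2].round(3).tolist()) for d in env.find_in(q,c)])
print(env.close_job(), env.state()['clock'])
```

```text
top brass_1 [([334.0, 196.0], 0.6, [0.509, -0.146]), ([337.0, 180.0], 0.59, [0.55, -0.152]), ([198.0, 143.0], 0.58, [0.637, 0.206])]
top steel_1 [([336.0, 149.0], 0.56, [0.63, -0.149]), ([241.0, 108.0], 0.2, [0.732, 0.099])]
scene brass_1 [([205.0, 181.0], 0.7, [0.502, -0.153]), ([288.0, 230.0], 0.63, [0.622, 0.196]), ([194.0, 190.0], 0.53, [0.567, -0.151])]
scene steel_1 [([180.0, 198.0], 0.55, [0.623, -0.166])]
the job is handed in; nothing more can be done
the job is handed in; nothing more can be done
```

The job is done and handed in, at about 54 s of the 210 s allowed. The hand-in reports no verdict.

- **Boxes:** I slid each box's foot up to the board's edge; the push force rose from a few newtons to about 15 N at contact. I then tipped it over by its top strip. Both lie on their backs on the board, open side up.
- **Couplers:** Four were there, three brass and one steel.
    - **Too wide:** One brass coupler jammed in the rail mouth about 8 mm short of centre, with a flange near 49 mm in the picture. It now stands in the blue box.
    - **Fitting:** The steel coupler and the other two brass ones slid in without resistance. They stand upright in the rail, the last about 39 mm past the mouth. No steel coupler failed to fit, so the grey box is empty.
- **Last checks:** Top and scene pictures and the detector show three couplers in the rail and one in the blue box. The bystanders visible in those last views (both capacitors and the collar) are where they started. I didn't re-check the cup, carton and yellow pack at the end. The gripper was raised clear of everything.

Two things disagreed slightly. The steel coupler shows about 2 cm deeper in the rail than where I let it go, though still upright and inside. The early grey-box approach ran into joint limits, so I re-postured the arm, which cost a few seconds and touched nothing.

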